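# Pack the inspected coils and clear the inspection bench

## Task

Pack away the inspected coils: take the blue cover off the black carrier, lay every coil from the white plate into a cradle of its own, and when all are in, put the cover back so that it sits level on the rim all round; the grey hand lamp must also be back in its two-forked rack. Ferrite chips easily: a coil must never be squeezed with more than 40 N by either finger, so grip gently. Leave the other things on the bench where they are.

Things in the scene. Friction and masses are not known exactly. Their poses are not given: they have to be found in the camera images.
- coil1: ferrite coil: copper winding (20 mm diameter, 40 mm long) between two white square end flanges 26 x 26 x 5 mm; 50 mm long overall along own x, 60 g. Lies on its flanges on the white plate; origin at its centre (13 mm above what it lies on). Two, three or four of the coils are present. Grip it end to end over the flanges (50 mm), so that the winding's underside stays free for the cradle
- coil2: ferrite coil: copper winding (20 mm diameter, 40 mm long) between two white square end flanges 26 x 26 x 5 mm; 50 mm long overall along own x, 60 g. Lies on its flanges on the white plate; origin at its centre (13 mm above what it lies on). Two, three or four of the coils are present. Grip it end to end over the flanges (50 mm), so that the winding's underside stays free for the cradle
- coil3: ferrite coil: copper winding (20 mm diameter, 40 mm long) between two white square end flanges 26 x 26 x 5 mm; 50 mm long overall along own x, 60 g. Lies on its flanges on the white plate; origin at its centre (13 mm above what it lies on). Two, three or four of the coils are present. Grip it end to end over the flanges (50 mm), so that the winding's underside stays free for the cradle
- coil4: ferrite coil: copper winding (20 mm diameter, 40 mm long) between two white square end flanges 26 x 26 x 5 mm; 50 mm long overall along own x, 60 g. Lies on its flanges on the white plate; origin at its centre (13 mm above what it lies on). Two, three or four of the coils are present. Grip it end to end over the flanges (50 mm), so that the winding's underside stays free for the cradle
- stage: flat white inspection plate, 190 x 230 x 4 mm, fixed; origin under its centre, top 4 mm above the bench. The coils start on it
- carrier: fixed black open tray, 200 (own x) x 130 (own y) x 56 mm tall, walls and floor 5 mm; origin under its centre. Inside are four yellow V-shaped cradles in a row along its x, 44 mm apart. A coil lies along the carrier's y, its winding in the V (28 mm long, mouth 24 mm wide and 27 mm above the underside), its flanges free beyond both ends of the V, 35 mm from the long walls
- cradle1 (a point): cradle 1 of the carrier, at carrier x = -66 mm: the point where the centre of a seated coil lies, 27 mm above the carrier's underside; axes as the carrier's
- cradle2 (a point): cradle 2 of the carrier, at carrier x = -22 mm: the point where the centre of a seated coil lies, 27 mm above the carrier's underside; axes as the carrier's
- cradle3 (a point): cradle 3 of the carrier, at carrier x = 22 mm: the point where the centre of a seated coil lies, 27 mm above the carrier's underside; axes as the carrier's
- cradle4 (a point): cradle 4 of the carrier, at carrier x = 66 mm: the point where the centre of a seated coil lies, 27 mm above the carrier's underside; axes as the carrier's
- cover: blue cover, starts on the carrier: plate 204 (own x) x 134 x 5 mm; white bar handle on top at the centre, 70 mm along x, 20 mm wide, 30 mm tall (top 35 mm above the plate's underside); below, a locating slab 180 x 110 x 8 mm that goes inside the rim with 5 mm to spare all round. Origin at the centre of the plate's underside, which lies on the rim (56 mm) when seated. 250 g
- rest_mat: black rubber mat, 210 (own x) x 140 x 2 mm, fixed, free for laying the cover on; origin under its centre. A cover lying on the bench stands on its slab: its origin is then 8 mm above what it lies on
- lamp: grey hand lamp (torch shape), 130 mm long along own x: square body 20 x 20 mm with orange end, steel round head 20 mm diameter at its +x end; origin at its centre. 110 g. Starts lying on the bench
- lamp_rack: fixed rack for the lamp: grey base 120 (own x) x 50 x 8 mm with two black forks at x = -40 and +40 mm, 8 mm thick, notches open upward, 24 mm wide below flaring to 32 mm, tops about 55 mm above the bench; origin under its centre. The lamp lies in both forks along the rack's x, either way round, and can be held between the forks
- lamp_seat (a point): the point midway between the forks where the lamp's centre lies when seated, 45 mm above the bench; axes as the rack's
- pin_dish: not part of the job: steel dish, 80 mm across, 18 mm tall, full of brass pins; origin under its centre
- dispenser: not part of the job: white plastic bottle with a blue cap, 54 mm diameter, 120 mm tall; origin under its centre
- tweezers: not part of the job: steel tweezers lying flat, about 120 mm long, 8 mm high, along own x; origin under the middle
- tape_roll: not part of the job: yellow ring of tape, 68 mm across, 18 mm tall; origin under its centre
- driver: not part of the job: screwdriver with red handle, 150 mm long, lying along own x; origin under its middle
- pen_cup: not part of the job: grey cup of pens, 72 mm diameter, 90 mm tall, with the pens about 150 mm; origin under its centre
- loupe: not part of the job: black eye loupe standing upright, 42 mm diameter, 38 mm tall; origin under its centre

How it is judged:
By the outcome, as a careful person would: the job done as asked, in the order asked, and still so for the second after the job is handed in, with the robot touching nothing.
Of coil1, coil2, coil3, coil4 only 2 to 4 are there at a start; the rules pass over those that are not, and their reading is None.
At some moment in a run one of lamp, cover may be knocked a few centimetres aside while the robot is not near it.
Once in a run the grip may slacken for a moment while it holds something.
It also fails if it takes over 210 s, if anything falls off the work surface, if the arm or the gripper's body presses on something with over 40 N, if the wrist force passes 120 N, or if a joint passes its speed limit or range.

## Robot

A 7-joint arm with a two-finger parallel gripper is mounted at the origin on the work surface. World frame = base frame: x ahead of the robot, y to its left, z up, the work surface at z = 0. Lengths are in mm, angles in rad, forces in N, time in s.
With the tool pointing down it reaches from about 425 to 1025 mm from the base axis. Payload 9.4 kg.
Tool frame: the origin (TCP) lies between the finger pads; the fingertips stand tip_reach ahead of it and the grasp point (between the pads) lies 5 mm behind it (tip_reach is the distance from the TCP to the fingertips, in mm); z points along the fingers, y is the line along which they close (so a half turn about z gives the same grasp; the last joint's range is limited). The gripper opens to 85 mm and grips with 20 to 120 N. Pads are 22 mm wide; open, the fingers measure 114 mm over their backs; the gripper's body (76 mm by 85 mm) begins 54 mm behind the grasp point. The pads swing forward as they close: fully open they stand 13 mm farther back than shut.
Start: joints at [1.042, 0.599, -0.003, 1.599, 0.002, 0.943, -0.08], TCP at [316.516, -652.259, 245.275] pointing down, gripper open.
Joint ranges: [-2.57, 2.57], [-0.35, 1.97], [-1.29, 1.29], [0.11, 2.56], [-1.05, 4.19], [0.11, 1.86], [-2.63, 2.63]. Speed limits (rad/s): [2.22, 2.22, 3.01, 3.01, 3.14, 3.14, 3.14].

## Interface

Orientations are given as a rotation vector (axis times angle).
In Python, from cell import observe, capture, sign_off, tip_reach gives the robot as it stands. The module is installed in compiled form; this text tells all that it offers.
- The arm moves only by the tool jog_arm, never from a script. Its arguments are lists of equal length, an entry for each row: "dp": the shift along the world's x, y, z normalised to -1 to 1, where 1 is 25 cm, a list of three; "rot": the turn, a rotation vector about the world's x, y, z normalised to -1 to 1, where 1 is pi rad, a list of three; "hand": the opening, from 0 (shut) to 1 (fully open). A call has 1 to 20 rows; each row is the pose to reach, as a shift and turn from the pose commanded when the call began, turning the shorter way round; what a row does not reach only later rows make up. A row lasts 1/12 s, in which the tool goes at most 41.7 mm and 7.16 degrees, less where a joint would pass 70% of its speed; a pose out of reach is approached as far as the arm can. A call with a number of a shift or a turn outside -1 to 1 is refused whole. A call with a gripper value outside its range is refused whole. The fingers move at their own pace and stop on an object; the grip force is fixed at half the most. Time passes only in rows, so rows that repeat a pose let the fingers close. It gives the time, the measured TCP pose, the force, the opening and the grip force at its end, in the units of the state.
- observe(): the state, without advancing time (a new reading comes with each control period).
- capture(name): name is "side" or "top"; returns a dict with "frame" (384x512x3 uint8, red, green, blue), "fx", "fy", "cx", "cy" (pixels), "D" ([k1, k2, p1, p2, k3] as OpenCV has them; the pictures are not rectified), "view" (4x4, takes a point from world to camera coordinates). Camera axes: x right, y up, looking along -z (the intrinsics and any distortion apply to the point x, -y, -z); pixel columns grow to the right and rows downward; lengths in mm; the calibration is good to about 2 mm. A picture is of the moment at which its call begins. There is no depth.
- sign_off(): hands the job in; it is judged then, once.
The state is a dict: "clock": time; "joint_pos": joint angles; "qvel": joint speeds; "effort": joint torques, N m; "eef_pos": TCP position; "tool_rot": TCP orientation; "contact_force": force on the tool from outside, world axes, zero at the start; "torque": the same for the moment, N m; "finger_gap": finger opening in mm; "grasp_force": force on a finger pad.
Only numpy, scipy, OpenCV 4.12 (cv2) and the standard library are available. Lean on these libraries where they do the work, as an engineer would, in place of code of your own. Each camera call takes 0.05 s, during which the arm holds its last target. There are 200 camera calls.

## Working session

There is one attempt and no reset: what is moved stays moved. The work goes in short steps, Python scripts to look and compute and a tool call to move; the robot and the scene stay as the last step left them, time stands still between calls to the robot, and variables do not carry over. Pictures are saved under pics/ and viewed, at most 14 in all, crops included, and the job is handed in when it is done.

Besides the shell and the picture viewer there is one more tool, called after "Request:" in YAML: its name, and indented under it one key for each argument. jog_arm: Moves the arm, as the interface text tells. Its arguments: {"type":"object","properties":{"dp":{"type":"array"},"rot":{"type":"array"},"hand":{"type":"array"}},"required":["dp","rot","hand"]}

```bash
mkdir -p pics; ls
cat > h.py <<'E'
import numpy as np, cv2
from cell import observe, capture, sign_off, tip_reach
def snap(n,f=None):
    c=capture(n)
    if f: cv2.imwrite('pics/'+f,cv2.cvtColor(c['frame'],cv2.COLOR_RGB2BGR))
    c['K']=np.array([[c['fx'],0,c['cx']],[0,c['fy'],c['cy']],[0,0,1.]]);c['D']=np.array(c['D'],float);c['view']=np.array(c['view']);return c
def ray(c,uv):
    p=cv2.undistortPoints(np.array(uv,float).reshape(-1,1,2),c['K'],c['D']).reshape(-1,2)
    d=np.c_[p[:,0],-p[:,1],-np.ones(len(p))]
    R=c['view'][:3,:3];t=c['view'][:3,3]
    return -R.T@t, d@R
def onz(c,uv,z):
    o,d=ray(c,uv);return (o+d*((z-o[2])/d[:,2])[:,None])[:,:2]
def proj(c,P):
    q=np.array(P,float).reshape(-1,3)@c['view'][:3,:3].T+c['view'][:3,3]
    q=q*[1,-1,-1]
    return cv2.projectPoints(q,np.zeros(3),np.zeros(3),c['K'],c['D'])[0].reshape(-1,2)
E
python3 - <<'E'
from h import *
for n in('top','side'):
    c=snap(n,n+'0.png');v=c['view'];print(n,c['fx'],c['D'],-v[:3,:3].T@v[:3,3],v[2,:3])
    im=cv2.imread(f'pics/{n}0.png');cv2.imwrite(f'pics/{n}0b.png',cv2.resize(im,(800,600),interpolation=cv2.INTER_CUBIC))
print(observe(),tip_reach if not callable(tip_reach) else tip_reach())
E
```

```text
pics
top 380.43130255912234 [0.0239879 0.        0.        0.        0.       ] [ 430.94690585   -2.45261962 1099.93163776] [-0.1372449  -0.01882205  0.9903583 ]
side 447.63378062422294 [0.06111215 0.         0.         0.         0.        ] [  446.32143921 -1047.18179147   978.50875893] [-0.11288228 -0.75815524  0.64222911]
{'clock': 0.1, 'joint_pos': array([ 1.04231944,  0.60003765, -0.00255996,  1.60005177,  0.00180735,
        0.94288079, -0.07977266]), 'qvel': array([-0.00021523, -0.0032825 ,  0.00116984, -0.00114259,  0.00024288,
        0.00048022,  0.00038633]), 'effort': array([ 5.62331494e-03, -7.77997112e+01,  1.57030463e+00, -2.58627820e+01,
        1.27034527e-02,  5.44123075e-03,  3.15828822e-05]), 'eef_pos': array([ 316.33455368, -651.90680906,  244.50777214]), 'tool_rot': array([-3.06047187e+00, -7.03496037e-01,  6.73278433e-04]), 'contact_force': array([-0.36400447,  0.38823145, -0.08298404]), 'torque': array([ 0.01877279, -0.00235455, -0.04970493]), 'grasp_force': 0.0, 'finger_gap': 85.36962407372003} 14.0
```

View pics/top0b.png

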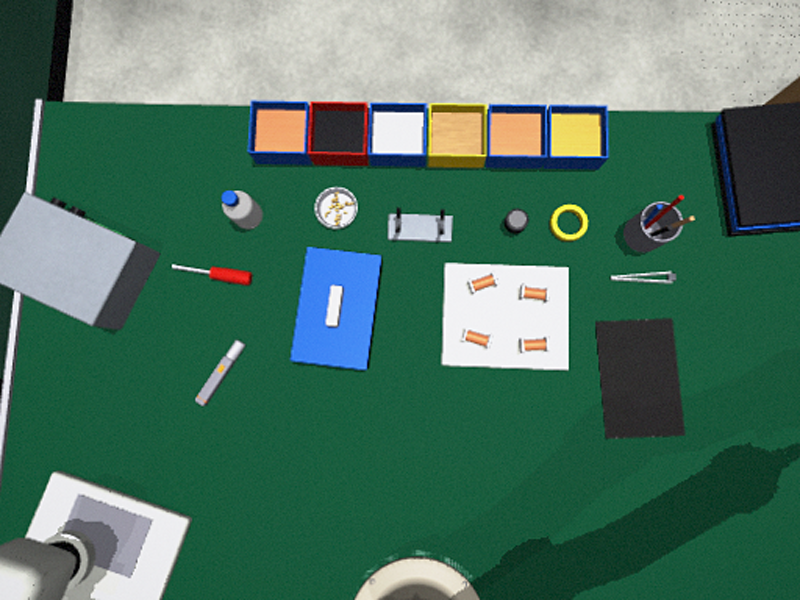

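View pics/side0b.png

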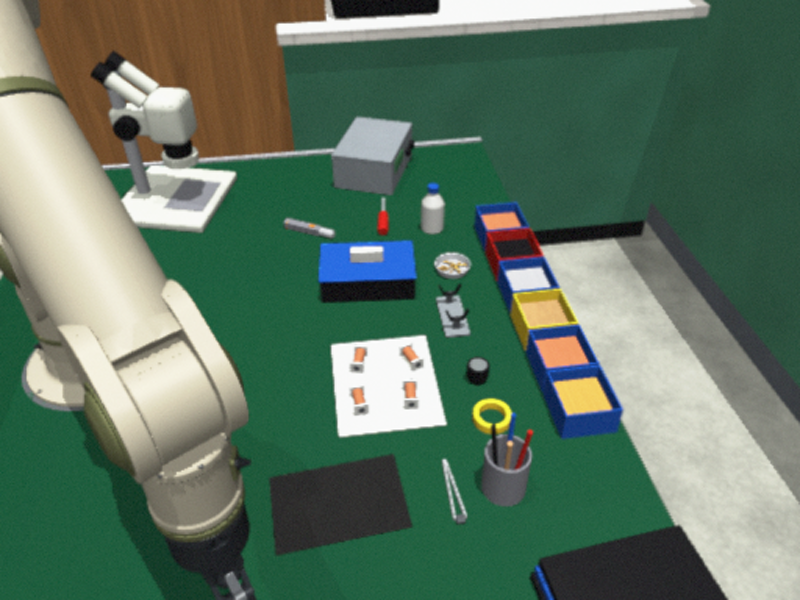

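The top view (800x600) shows the blue cover on its carrier at (336,308), four coils on the plate at (482,283), (535,294), (477,338) and (535,345), the mat at (640,378), the lamp at (220,372) and the rack at (420,226). The side view shows the same things, with nothing blocking them.

```bash
cat > m.py <<'E'
from h import *
def blob(c,mask,box,z,nmin=20,k=0):
    # box in raw pixels x0,y0,x1,y1 ; returns list of (centre, long angle deg, L, W) on plane z
    m=np.zeros(mask.shape,np.uint8);x0,y0,x1,y1=box;m[y0:y1,x0:x1]=mask[y0:y1,x0:x1]
    if k: m=cv2.morphologyEx(m,cv2.MORPH_CLOSE,np.ones((k,k),np.uint8))
    out=[]
    for t in cv2.findContours(m,cv2.RETR_EXTERNAL,cv2.CHAIN_APPROX_NONE)[0]:
        if cv2.contourArea(t)<nmin: continue
        P=onz(c,t.reshape(-1,2),z).astype(np.float32)
        r=cv2.minAreaRect(P);b=cv2.boxPoints(r);e=b[1]-b[0];f=b[2]-b[1]
        if np.hypot(*f)>np.hypot(*e): e,f=f,e
        out.append((np.round(r[0],1),round(np.degrees(np.arctan2(e[1],e[0]))%180,1),round(float(np.hypot(*e)),1),round(float(np.hypot(*f)),1)))
    return out
def masks(c):
    h=cv2.cvtColor(c['frame'],cv2.COLOR_RGB2HSV);H,S,V=[h[...,i].astype(int) for i in range(3)]
    return dict(blue=((H>95)&(H<125)&(S>130)&(V>70)),white=((S<50)&(V>190)),cop=((H<18)&(S>80)&(V>100)),grey=((S<60)&(V>90)),black=((S<90)&(V<60)))
E
python3 - <<'E'
from m import *
c=snap('top');M=masks(c)
s=lambda *b:[int(i*.64) for i in b]
print('cover',blob(c,M['blue'],s(280,235,395,380),61,k=9))
print('handle',blob(c,M['white'],s(315,275,355,340),91))
print('coils',blob(c,M['cop'],s(445,265,568,368),25))
print('stage',blob(c,M['white'],s(435,255,575,375),4,k=9))
print('mat',blob(c,M['black'],s(585,310,700,450),2,k=5))
print('lamp',blob(c,M['grey'],s(190,330,250,410),18,k=7))
print('rackbase',blob(c,M['grey'],s(380,205,460,248),8,k=5))
E
```

```text
cover [(array([547.8, 153.1]), np.float32(174.3), 206.0, 136.1)]
handle [(array([548.6, 152.1]), np.float32(174.2), 66.9, 18.3)]
coils [(array([ 493. , -201.3]), np.float32(91.3), 36.5, 16.8), (array([501.7, -98.3]), np.float32(74.4), 38.5, 17.6), (array([ 585.2, -203.1]), np.float32(84.7), 38.6, 18.1), (array([ 603.2, -108.9]), np.float32(109.8), 37.9, 17.3)]
stage [(array([ 546.7, -152.9]), np.float32(89.1), 228.1, 189.4)]
mat [(array([ 438.1, -394.2]), np.float32(3.9), 209.3, 139.8)]
lamp [(array([431.2, 365.3]), np.float32(148.0), 131.7, 21.7)]
rackbase [(array([708.2,   8.6]), np.float32(90.8), 120.8, 51.3)]
```

Run:
```python
from h import *
im=cv2.imread('pics/top0.png')
a=im[120:160,240:300];b=im[165:242,278:368];
A=cv2.resize(a,(600,400),interpolation=cv2.INTER_CUBIC)
cv2.imwrite('pics/rack.png',A)
```

```text
(no output)
```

View pics/rack.png

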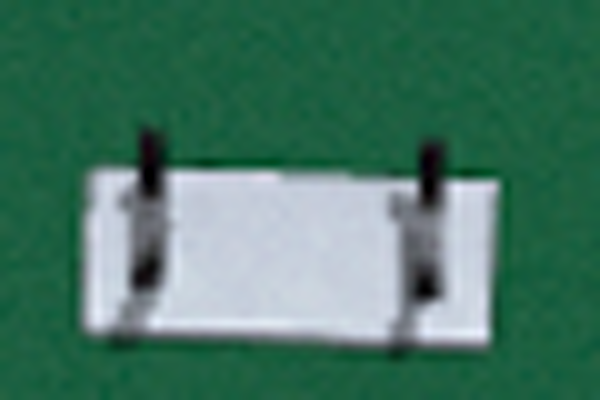

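The measured sizes match the given ones: cover 206x136, handle 67x18, mat 209x140, lamp 132x22. I'll travel to above the cover handle first.

Request:
jog_arm:
  dp:
    - [0.232,0.804,0]
    - [0.232,0.804,0]
    - [0.232,0.804,0]
    - [0.232,0.804,0]
    - [0.232,0.804,0]
    - [0.232,0.804,0]
    - [0.232,0.804,0]
  rot:
    - [0,0,-0.044]
    - [0,0,-0.044]
    - [0,0,-0.044]
    - [0,0,-0.044]
    - [0,0,-0.044]
    - [0,0,-0.044]
    - [0,0,-0.044]
  hand: [1,1,1,1,1,1,1]

```text
clock: 0.73
eef_pos: [375.9, -448.8, 245.5]
tool_rot: [-3.101, -0.498, -0.001]
contact_force: [-0.5, -1.5, 0.4]
finger_gap: 85.1
grasp_force: 0.0
```

Request:
jog_arm:
  dp:
    - [0.232,0.804,0]
    - [0.232,0.804,0]
    - [0.232,0.804,0]
    - [0.232,0.804,0]
    - [0.232,0.804,0]
    - [0.232,0.804,0]
    - [0.232,0.804,0]
  rot:
    - [0,0,-0.044]
    - [0,0,-0.044]
    - [0,0,-0.044]
    - [0,0,-0.044]
    - [0,0,-0.044]
    - [0,0,-0.044]
    - [0,0,-0.044]
  hand: [1,1,1,1,1,1,1]

```text
clock: 1.32
eef_pos: [433.6, -249.2, 245.4]
tool_rot: [3.129, 0.281, 0.001]
contact_force: [0.0, -0.8, -0.3]
finger_gap: 85.5
grasp_force: 0.0
```

Request:
jog_arm:
  dp:
    - [0.232,0.804,0]
    - [0.232,0.804,0]
    - [0.232,0.804,0]
    - [0.232,0.804,0]
    - [0.232,0.804,0]
    - [0.232,0.804,0]
    - [0.232,0.804,0]
  rot:
    - [0,0,-0.044]
    - [0,0,-0.044]
    - [0,0,-0.044]
    - [0,0,-0.044]
    - [0,0,-0.044]
    - [0,0,-0.044]
    - [0,0,-0.044]
  hand: [1,1,1,1,1,1,1]

```text
clock: 1.9
eef_pos: [491.9, -48.7, 245.1]
tool_rot: [3.141, 0.062, 0.001]
contact_force: [0.3, -0.1, -0.6]
finger_gap: 85.6
grasp_force: 0.0
```

Request:
jog_arm:
  dp:
    - [0.232,0.804,-0.3]
    - [0.232,0.804,-0.3]
    - [0.232,0.804,-0.3]
    - [0.232,0.804,-0.3]
    - [0.232,0.804,-0.3]
    - [0.232,0.804,-0.3]
    - [0.232,0.804,-0.3]
    - [0.232,0.804,-0.3]
    - [0.232,0.804,-0.3]
  rot:
    - [0,0,-0.044]
    - [0,0,-0.044]
    - [0,0,-0.044]
    - [0,0,-0.044]
    - [0,0,-0.044]
    - [0,0,-0.044]
    - [0,0,-0.044]
    - [0,0,-0.044]
    - [0,0,-0.044]
  hand: [1,1,1,1,1,1,1,1,1]

```text
clock: 2.65
eef_pos: [548.9, 148.2, 170.4]
tool_rot: [3.136, -0.165, -0.0]
contact_force: [0.9, 0.5, -0.0]
finger_gap: 85.1
grasp_force: 0.0
```

Request:
jog_arm:
  dp:
    - [0,0,-0.24]
    - [0,0,-0.24]
    - [0,0,-0.36]
    - [0,0,-0.36]
    - [0,0,-0.36]
    - [0,0,-0.36]
  rot:
    - [0,0,0]
    - [0,0,0]
    - [0,0,0]
    - [0,0,0]
    - [0,0,0]
    - [0,0,0]
  hand: [1,1,1,1,1,1]

```text
clock: 3.15
eef_pos: [549.3, 150.3, 81.7]
tool_rot: [3.137, -0.162, 0.002]
contact_force: [0.2, 0.0, -0.2]
finger_gap: 85.5
grasp_force: 0.0
```

Request:
jog_arm:
  dp:
    - [0,0,0]
    - [0,0,0]
    - [0,0,0]
    - [0,0,0]
    - [0,0,0]
    - [0,0,0]
    - [0,0,0]
    - [0,0,0]
    - [0,0,0]
    - [0,0,0]
  rot:
    - [0,0,0]
    - [0,0,0]
    - [0,0,0]
    - [0,0,0]
    - [0,0,0]
    - [0,0,0]
    - [0,0,0]
    - [0,0,0]
    - [0,0,0]
    - [0,0,0]
  hand: [0.2,0.2,0.2,0.2,0.2,0.2,0.2,0.2,0.2,0.2]

```text
clock: 3.98
eef_pos: [548.8, 152.2, 81.0]
tool_rot: [-3.137, 0.158, -0.001]
contact_force: [-0.9, 0.8, 8.5]
finger_gap: 19.0
grasp_force: 59.9
```

Request:
jog_arm:
  dp:
    - [0,0,0]
    - [0,0,0]
    - [0,0,0]
  rot:
    - [0,0,0]
    - [0,0,0]
    - [0,0,0]
  hand: [0.22,0.22,0.22]

```text
clock: 4.23
eef_pos: [548.8, 152.2, 81.0]
tool_rot: [-3.137, 0.158, -0.001]
contact_force: [-1.4, 1.6, 7.8]
finger_gap: 18.8
grasp_force: 54.6
```

Request:
jog_arm:
  dp:
    - [0,0,0]
    - [0,0,0]
    - [0,0,0]
  rot:
    - [0,0,0]
    - [0,0,0]
    - [0,0,0]
  hand: [0.23,0.23,0.23]

```text
clock: 4.48
eef_pos: [548.8, 152.2, 80.8]
tool_rot: [-3.137, 0.158, -0.001]
contact_force: [-0.7, 1.0, 6.1]
finger_gap: 19.9
grasp_force: 16.8
```

Request:
jog_arm:
  dp:
    - [0,0,0]
    - [0,0,0]
    - [0,0,0]
  rot:
    - [0,0,0]
    - [0,0,0]
    - [0,0,0]
  hand: [0.235,0.235,0.235]

```text
clock: 4.73
eef_pos: [548.7, 152.1, 80.3]
tool_rot: [-3.137, 0.158, -0.001]
contact_force: [-0.3, 1.2, 1.4]
finger_gap: 20.0
grasp_force: 1.0
```

Request:
jog_arm:
  dp:
    - [0,0,0]
    - [0,0,0]
    - [0,0,0]
  rot:
    - [0,0,0]
    - [0,0,0]
    - [0,0,0]
  hand: [0.22,0.22,0.22]

```text
clock: 4.98
eef_pos: [548.7, 152.1, 80.4]
tool_rot: [-3.137, 0.158, -0.001]
contact_force: [0.5, 3.1, 4.9]
finger_gap: 19.4
grasp_force: 31.3
```

Request:
jog_arm:
  dp:
    - [0,0,0]
    - [0,0,0]
    - [0,0,0.04]
    - [0,0,0.12]
    - [0,0,0.2]
    - [0,0,0.28]
    - [0,0,0.36]
    - [0,0,0.44]
    - [0,0,0.44]
  rot:
    - [0,0,0]
    - [0,0,0]
    - [0,0,0]
    - [0,0,0]
    - [0,0,0]
    - [0,0,0]
    - [0,0,0]
    - [0,0,0]
    - [0,0,0]
  hand: [0.1,0.1,0.1,0.1,0.1,0.1,0.1,0.1,0.1]

```text
clock: 5.73
eef_pos: [549.5, 151.3, 193.7]
tool_rot: [-3.136, 0.16, -0.006]
contact_force: [0.9, -0.8, -3.1]
finger_gap: 18.7
grasp_force: 59.3
```

Request:
jog_arm:
  dp:
    - [-0.01,-0.05,0]
    - [-0.03,-0.15,0]
    - [-0.06,-0.27,0]
    - [-0.08,-0.39,0]
    - [-0.1,-0.51,0]
    - [-0.12,-0.62,0]
    - [-0.147,-0.728,0]
  rot:
    - [0,0,0]
    - [0,0,0]
    - [0,0,0.005]
    - [0,0,0.008]
    - [0,0,0.012]
    - [0,0,0.015]
    - [0,0,0.018]
  hand: [0.1,0.1,0.1,0.1,0.1,0.1,0.1]

```text
clock: 6.32
eef_pos: [510.0, -32.8, 189.0]
tool_rot: [3.14, -0.071, -0.004]
contact_force: [0.9, -0.7, -2.7]
finger_gap: 19.2
grasp_force: 59.1
```

Request:
jog_arm:
  dp:
    - [-0.025,-0.12,0]
    - [-0.05,-0.24,0]
    - [-0.075,-0.36,0]
    - [-0.1,-0.48,0]
    - [-0.12,-0.6,0]
    - [-0.147,-0.728,0]
  rot:
    - [0,0,0.003]
    - [0,0,0.006]
    - [0,0,0.009]
    - [0,0,0.012]
    - [0,0,0.015]
    - [0,0,0.018]
  hand: [0.1,0.1,0.1,0.1,0.1,0.1]

```text
clock: 6.82
eef_pos: [473.0, -213.8, 188.9]
tool_rot: [-3.141, -0.019, 0.004]
contact_force: [1.4, 0.4, -3.4]
finger_gap: 18.9
grasp_force: 59.1
```

Request:
jog_arm:
  dp:
    - [-0.025,-0.12,0]
    - [-0.05,-0.24,0]
    - [-0.075,-0.36,0]
    - [-0.1,-0.48,0]
    - [-0.12,-0.6,0]
    - [-0.14,-0.68,0]
    - [-0.147,-0.728,0]
    - [-0.147,-0.728,0]
    - [-0.147,-0.728,0]
  rot:
    - [0,0,0.003]
    - [0,0,0.006]
    - [0,0,0.009]
    - [0,0,0.012]
    - [0,0,0.015]
    - [0,0,0.018]
    - [0,0,0.018]
    - [0,0,0.018]
    - [0,0,0.018]
  hand: [0.1,0.1,0.1,0.1,0.1,0.1,0.1,0.1,0.1]

```text
clock: 7.57
eef_pos: [437.2, -393.9, 189.2]
tool_rot: [-3.138, -0.105, 0.003]
contact_force: [-0.3, -1.3, -3.4]
finger_gap: 18.7
grasp_force: 59.1
```

Request:
jog_arm:
  dp:
    - [0,0,-0.08]
    - [0,0,-0.2]
    - [0,0,-0.32]
    - [0,0,-0.44]
    - [0,0,-0.52]
    - [0,0,-0.57]
    - [0,0,-0.6]
    - [0,0,-0.61]
    - [0,0,-0.62]
    - [0,0,-0.625]
    - [0,0,-0.625]
  rot:
    - [0,0,0]
    - [0,0,0]
    - [0,0,0]
    - [0,0,0]
    - [0,0,0]
    - [0,0,0]
    - [0,0,0]
    - [0,0,0]
    - [0,0,0]
    - [0,0,0]
    - [0,0,0]
  hand: [0.1,0.1,0.1,0.1,0.1,0.1,0.1,0.1,0.1,0.1,0.1]

```text
clock: 8.48
eef_pos: [438.7, -394.5, 34.8]
tool_rot: [3.139, 0.108, 0.002]
contact_force: [-0.2, -0.4, -3.2]
finger_gap: 18.7
grasp_force: 64.8
```

Request:
jog_arm:
  dp:
    - [0,0,-0.004]
    - [0,0,-0.008]
    - [0,0,-0.008]
    - [0,0,-0.008]
    - [0,0,-0.008]
    - [0,0,-0.008]
    - [0,0,-0.008]
    - [0,0,0.1]
    - [0,0,0.25]
    - [0,0,0.4]
    - [0,0,0.4]
    - [0,0,0.4]
  rot:
    - [0,0,0]
    - [0,0,0]
    - [0,0,0]
    - [0,0,0]
    - [0,0,0]
    - [0,0,0]
    - [0,0,0]
    - [0,0,0]
    - [0,0,0]
    - [0,0,0]
    - [0,0,0]
    - [0,0,0]
  hand: [0.1,0.1,0.3,0.5,0.7,0.8,0.8,0.8,0.8,0.8,0.8,0.8]

```text
clock: 9.48
eef_pos: [439.2, -395.1, 136.2]
tool_rot: [3.137, 0.107, 0.005]
contact_force: [-0.3, -0.0, -0.6]
finger_gap: 68.2
grasp_force: 0.0
```

```bash
cat > look.py <<'E'
from m import *
import sys
s=lambda *b:[int(i*.64) for i in b]
f=sys.argv[1]
c=snap('top',f+'.png');M=masks(c)
print('coils',blob(c,M['cop'],s(445,265,568,368),18))
from itertools import product
w=blob(c,M['cop']|M['white'],s(280,235,395,380),27);print('incarrier',w)
sd=snap('side',f+'s.png')
E
python3 look.py a
python3 - <<'E'
from h import *
a=cv2.imread('pics/a.png');b=cv2.imread('pics/as.png')
cv2.imwrite('pics/a2.png',np.vstack([cv2.resize(a[140:290,170:470],(600,300)),cv2.resize(b[130:380,150:350],(375,300*1))[:, :].copy() if 0 else cv2.resize(b[140:290,150:450],(600,300))]))
E
```

```text
coils [(array([ 493.4, -202.6]), np.float32(91.3), 36.7, 16.9), (array([502.1, -99. ]), np.float32(74.4), 38.7, 17.7), (array([ 586.2, -204.4]), np.float32(84.7), 38.8, 18.2), (array([ 604.4, -109.6]), np.float32(109.8), 38.2, 17.4)]
incarrier []
```

View pics/a2.png

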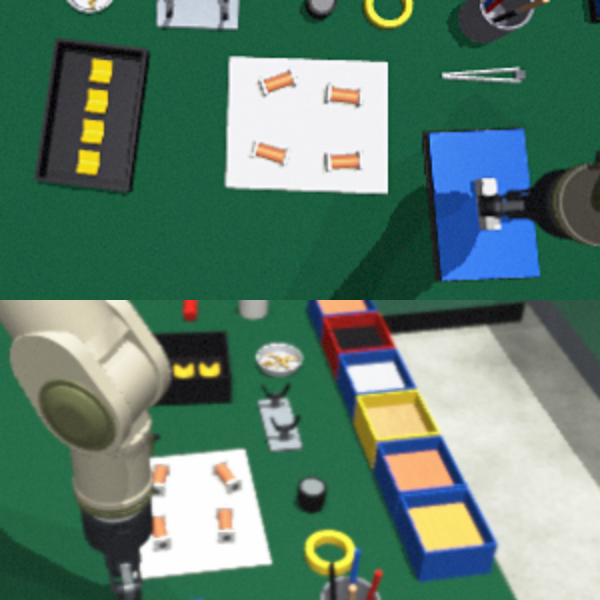

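The top half shows the cover lying on the mat around crop pixel (485,205), the carrier open with four yellow cradles between (100,72) and (88,162), and the coils undisturbed.

```bash
cat > yel.py <<'E'
from m import *
s=lambda *b:[int(i*.64) for i in b]
c=snap('top');h=cv2.cvtColor(c['frame'],cv2.COLOR_RGB2HSV).astype(int)
y=(h[...,0]>20)&(h[...,0]<35)&(h[...,1]>120)&(h[...,2]>100)
for b in blob(c,y,s(280,235,395,380),24): print(b)
print('cover',blob(c,masks(c)['blue'],s(580,300,750,470),15,nmin=2000,k=25))
E
python3 yel.py
python3 - <<'E'
import numpy as np
t=np.radians(174.2);o=np.array([548.2,152.5])
for i,x in enumerate((-66,-22,22,66)): print(i+1,np.round(o+x*np.array([np.cos(t),np.sin(t)]),1))
E
```

```text
(array([482.4, 159. ]), np.float32(1.2), 33.8, 31.2)
(array([526.8, 154.3]), np.float32(175.3), 34.3, 31.1)
(array([570.1, 150. ]), np.float32(173.0), 34.1, 31.1)
(array([614. , 145.7]), np.float32(171.6), 34.4, 31.2)
cover [(array([ 438.1, -396.6]), np.float32(3.9), 205.9, 135.5)]
1 [613.9 145.8]
2 [570.1 150.3]
3 [526.3 154.7]
4 [482.5 159.2]
```

Request:
jog_arm:
  dp:
    - [0.22,0.767,-0.1]
    - [0.22,0.767,-0.1]
    - [0.22,0.767,-0.1]
    - [0.22,0.767,-0.1]
    - [0.22,0.767,-0.1]
    - [0.22,0.767,-0.1]
    - [0.22,0.767,-0.2]
    - [0.22,0.767,-0.3]
    - [0.22,0.767,-0.4]
    - [0.22,0.767,-0.43]
    - [0.22,0.767,-0.45]
    - [0.22,0.767,-0.45]
  rot:
    - [0,0,-0.015]
    - [0,0,-0.015]
    - [0,0,-0.015]
    - [0,0,-0.015]
    - [0,0,-0.015]
    - [0,0,-0.015]
    - [0,0,-0.015]
    - [0,0,-0.015]
    - [0,0,-0.015]
    - [0,0,-0.015]
    - [0,0,-0.015]
    - [0,0,-0.015]
  hand: [0.8,0.8,0.8,0.8,0.8,0.8,0.8,0.8,0.8,0.8,0.8,0.8]

```text
clock: 10.63
eef_pos: [492.5, -202.5, 20.4]
tool_rot: [-3.141, -0.033, 0.004]
contact_force: [-0.4, -0.3, -1.1]
finger_gap: 68.4
grasp_force: 0.0
```

Request:
jog_arm:
  dp:
    - [0,0,0]
    - [0,0,0]
    - [0,0,0]
    - [0,0,0]
    - [0,0,0]
    - [0,0,0]
  rot:
    - [0,0,0]
    - [0,0,0]
    - [0,0,0]
    - [0,0,0]
    - [0,0,0]
    - [0,0,0]
  hand: [0.72,0.66,0.63,0.61,0.6,0.6]

```text
clock: 11.13
eef_pos: [493.6, -202.5, 22.0]
tool_rot: [3.141, 0.034, 0.001]
contact_force: [0.0, 1.9, 0.7]
finger_gap: 51.4
grasp_force: 0.4
```

Request:
jog_arm:
  dp:
    - [0,0,0]
    - [0,0,0]
  rot:
    - [0,0,0]
    - [0,0,0]
  hand: [0.595,0.59]

```text
clock: 11.3
eef_pos: [493.4, -202.5, 21.7]
tool_rot: [3.141, 0.034, 0.0]
contact_force: [1.3, 0.3, 2.3]
finger_gap: 50.5
grasp_force: 1.2
```

Request:
jog_arm:
  dp:
    - [0,0,0]
    - [0,0,0]
  rot:
    - [0,0,0]
    - [0,0,0]
  hand: [0.588,0.586]

```text
clock: 11.47
eef_pos: [493.4, -202.4, 21.7]
tool_rot: [3.141, 0.034, 0.0]
contact_force: [0.0, 1.3, 5.2]
finger_gap: 50.0
grasp_force: 6.6
```

Request:
jog_arm:
  dp:
    - [0,0,0]
    - [0,0,0]
  rot:
    - [0,0,0]
    - [0,0,0]
  hand: [0.585,0.584]

```text
clock: 11.63
eef_pos: [493.4, -202.5, 21.8]
tool_rot: [3.141, 0.034, 0.0]
contact_force: [0.1, 1.4, 5.5]
finger_gap: 50.4
grasp_force: 9.8
```

Request:
jog_arm:
  dp:
    - [0,0,0]
    - [0,0,0]
    - [0,0,0]
  rot:
    - [0,0,0]
    - [0,0,0]
    - [0,0,0]
  hand: [0.582,0.581,0.58]

```text
clock: 11.88
eef_pos: [493.4, -202.4, 21.8]
tool_rot: [3.141, 0.034, 0.001]
contact_force: [-0.7, 1.4, 6.9]
finger_gap: 49.8
grasp_force: 16.8
```

Request:
jog_arm:
  dp:
    - [0,0,0]
    - [0,0,0]
    - [0,0,0]
  rot:
    - [0,0,0]
    - [0,0,0]
    - [0,0,0]
  hand: [0.579,0.578,0.578]

```text
clock: 12.13
eef_pos: [493.4, -202.4, 21.8]
tool_rot: [3.141, 0.034, 0.001]
contact_force: [-0.5, 1.3, 6.1]
finger_gap: 49.9
grasp_force: 20.5
```

Request:
jog_arm:
  dp:
    - [0,0,0.02]
    - [0,0,0.08]
    - [0,0,0.16]
    - [0,0,0.24]
    - [0,0,0.32]
    - [0,0,0.38]
    - [0,0,0.4]
    - [0,0,0.4]
  rot:
    - [0,0,0]
    - [0,0,0]
    - [0,0,0]
    - [0,0,0]
    - [0,0,0]
    - [0,0,0]
    - [0,0,0]
    - [0,0,0]
  hand: [0.578,0.578,0.578,0.578,0.578,0.578,0.578,0.578]

```text
clock: 12.8
eef_pos: [493.7, -202.9, 122.7]
tool_rot: [3.141, 0.033, 0.003]
contact_force: [-1.0, -0.2, -0.8]
finger_gap: 49.9
grasp_force: 20.4
```

Request:
jog_arm:
  dp:
    - [0,0.05,0]
    - [-0.005,0.15,0]
    - [-0.01,0.27,0]
    - [-0.01,0.39,0]
    - [-0.015,0.51,0]
    - [-0.02,0.62,0]
    - [-0.022,0.723,0]
  rot:
    - [0,0,-0.003]
    - [0,0,-0.006]
    - [0,0,-0.009]
    - [0,0,-0.012]
    - [0,0,-0.015]
    - [0,0,-0.018]
    - [0,0,-0.02]
  hand: [0.578,0.578,0.578,0.578,0.578,0.578,0.578]

```text
clock: 13.38
eef_pos: [486.8, -20.2, 120.4]
tool_rot: [3.141, -0.065, -0.003]
contact_force: [0.4, 0.6, -1.5]
finger_gap: 50.0
grasp_force: 20.5
```

Request:
jog_arm:
  dp:
    - [-0.005,0.12,0]
    - [-0.01,0.24,0]
    - [-0.01,0.36,0]
    - [-0.015,0.48,0]
    - [-0.02,0.6,0]
    - [-0.021,0.68,0]
    - [-0.021,0.723,0]
    - [-0.021,0.723,0]
    - [-0.021,0.723,0]
  rot:
    - [0,0,-0.003]
    - [0,0,-0.006]
    - [0,0,-0.009]
    - [0,0,-0.012]
    - [0,0,-0.015]
    - [0,0,-0.018]
    - [0,0,-0.019]
    - [0,0,-0.019]
    - [0,0,-0.019]
  hand: [0.578,0.578,0.578,0.578,0.578,0.578,0.578,0.578,0.578]

```text
clock: 14.13
eef_pos: [482.1, 158.3, 120.8]
tool_rot: [3.136, -0.157, -0.002]
contact_force: [0.7, 0.0, -1.0]
finger_gap: 49.9
grasp_force: 20.5
```

Held firmly at 20 N. Lowering into the cradle.

Request:
jog_arm:
  dp:
    - [0,0,-0.06]
    - [0,0,-0.14]
    - [0,0,-0.22]
    - [0,0,-0.29]
    - [0,0,-0.33]
    - [0,0,-0.345]
    - [0,0,-0.352]
    - [0,0,-0.356]
    - [0,0,-0.356]
  rot:
    - [0,0,0]
    - [0,0,0]
    - [0,0,0]
    - [0,0,0]
    - [0,0,0]
    - [0,0,0]
    - [0,0,0]
    - [0,0,0]
    - [0,0,0]
  hand: [0.578,0.578,0.578,0.578,0.578,0.578,0.578,0.578,0.578]

```text
clock: 14.88
eef_pos: [483.1, 158.6, 33.1]
tool_rot: [-3.137, 0.16, -0.002]
contact_force: [-0.5, -0.4, 0.1]
finger_gap: 49.6
grasp_force: 20.4
```

Request:
jog_arm:
  dp:
    - [0,0,-0.002]
    - [0,0,-0.004]
    - [0,0,-0.004]
  rot:
    - [0,0,0]
    - [0,0,0]
    - [0,0,0]
  hand: [0.578,0.578,0.578]

```text
clock: 15.13
eef_pos: [483.6, 159.1, 32.4]
tool_rot: [-3.137, 0.159, -0.004]
contact_force: [3.5, -1.8, 4.7]
finger_gap: 49.9
grasp_force: 20.9
```

Request:
jog_arm:
  dp:
    - [0,0,0]
    - [0,0,0]
    - [0,0,0]
    - [0,0,0.1]
    - [0,0,0.24]
    - [0,0,0.36]
    - [0,0,0.36]
  rot:
    - [0,0,0]
    - [0,0,0]
    - [0,0,0]
    - [0,0,0]
    - [0,0,0]
    - [0,0,0]
    - [0,0,0]
  hand: [0.62,0.68,0.68,0.68,0.68,0.68,0.7]

```text
clock: 15.72
eef_pos: [484.0, 159.6, 125.9]
tool_rot: [-3.135, 0.159, -0.008]
contact_force: [0.3, -0.0, -0.2]
finger_gap: 59.8
grasp_force: 0.0
```

Request:
jog_arm:
  dp:
    - [0.039,-0.516,0]
    - [0.039,-0.516,0]
    - [0.039,-0.516,0]
    - [0.039,-0.516,0]
  rot:
    - [0,0,-0.027]
    - [0,0,-0.027]
    - [0,0,-0.027]
    - [0,0,-0.027]
  hand: [0.8,0.8,0.8,0.8]

```text
clock: 16.05
eef_pos: [491.9, 22.4, 121.7]
tool_rot: [3.124, -0.305, 0.0]
contact_force: [-0.7, -0.8, -0.3]
finger_gap: 68.5
grasp_force: 0.0
```

Request:
jog_arm:
  dp:
    - [0.039,-0.516,0]
    - [0.039,-0.516,0]
    - [0.039,-0.516,0]
    - [0.039,-0.516,0]
    - [0.039,-0.516,0]
    - [0.039,-0.516,0]
  rot:
    - [0,0,-0.027]
    - [0,0,-0.027]
    - [0,0,-0.027]
    - [0,0,-0.027]
    - [0,0,-0.027]
    - [0,0,-0.027]
  hand: [0.8,0.8,0.8,0.8,0.8,0.8]

```text
clock: 16.55
eef_pos: [501.6, -98.7, 121.3]
tool_rot: [-3.112, 0.425, 0.001]
contact_force: [-1.5, 0.5, -1.1]
finger_gap: 68.4
grasp_force: 0.0
```

```bash
python3 look.py b; python3 yel.py
```

```text
coils []
incarrier [(array([484.8, 159.6]), np.float32(84.1), 51.6, 23.3)]
(array([527.8, 155.1]), np.float32(1.2), 34.2, 31.3)
(array([569.9, 150. ]), np.float32(173.0), 34.6, 31.1)
(array([613.7, 145.4]), np.float32(171.6), 34.9, 31.7)
cover [(array([ 438.1, -396.5]), np.float32(3.8), 206.0, 135.6)]
```

Request:
jog_arm:
  dp:
    - [0,0,-0.12]
    - [0,0,-0.24]
    - [0,0,-0.34]
    - [0,0,-0.38]
    - [0,0,-0.4]
    - [0,0,-0.4]
    - [0,0,-0.4]
    - [0,0,-0.4]
    - [0,0,-0.4]
    - [0,0,-0.4]
    - [0,0,-0.4]
    - [0,0,-0.4]
  rot:
    - [0,0,0]
    - [0,0,0]
    - [0,0,0]
    - [0,0,0]
    - [0,0,0]
    - [0,0,0]
    - [0,0,0]
    - [0,0,0]
    - [0,0,0]
    - [0,0,0]
    - [0,0,0]
    - [0,0,0]
  hand: [0.8,0.8,0.8,0.8,0.8,0.72,0.66,0.63,0.61,0.6,0.595,0.592]

```text
clock: 17.7
eef_pos: [502.4, -99.0, 22.0]
tool_rot: [-3.113, 0.424, -0.002]
contact_force: [-0.5, 1.2, -0.3]
finger_gap: 50.3
grasp_force: 0.3
```

Request:
jog_arm:
  dp:
    - [0,0,0]
    - [0,0,0]
    - [0,0,0]
    - [0,0,0]
    - [0,0,0]
  rot:
    - [0,0,0]
    - [0,0,0]
    - [0,0,0]
    - [0,0,0]
    - [0,0,0]
  hand: [0.59,0.588,0.586,0.584,0.584]

```text
clock: 18.12
eef_pos: [502.0, -99.0, 21.6]
tool_rot: [3.113, -0.424, -0.0]
contact_force: [0.5, 1.2, 2.5]
finger_gap: 50.3
grasp_force: 3.4
```

Request:
jog_arm:
  dp:
    - [0,0,0]
    - [0,0,0]
    - [0,0,0]
    - [0,0,0]
    - [0,0,0]
  rot:
    - [0,0,0]
    - [0,0,0]
    - [0,0,0]
    - [0,0,0]
    - [0,0,0]
  hand: [0.582,0.581,0.58,0.579,0.578]

```text
clock: 18.53
eef_pos: [502.1, -99.1, 21.6]
tool_rot: [3.113, -0.424, 0.0]
contact_force: [0.4, 0.3, 4.1]
finger_gap: 49.9
grasp_force: 16.8
```

Run:
```python
from h import *
a=cv2.imread('pics/b.png');b=cv2.imread('pics/bs.png')
cv2.imwrite('pics/b2.png',np.hstack([cv2.resize(a[155:240,180:250],(350,425),interpolation=2),cv2.resize(b[140:200,200:270],(420,425),interpolation=2)]))
```

```text
(no output)
```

View pics/b2.png

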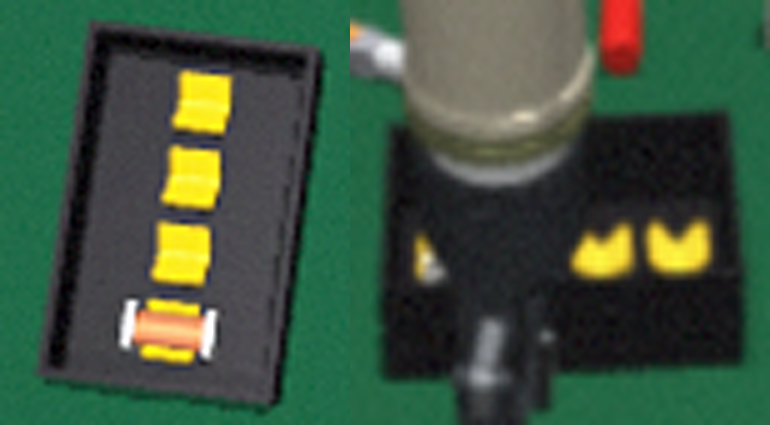

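Coil A lies in cradle 4, with its winding in the V at crop (167,330) and both flanges free. Carrying coil B to cradle 3.

Request:
jog_arm:
  dp:
    - [0,0,0]
    - [0,0,0.02]
    - [0,0,0.08]
    - [0,0,0.16]
    - [0,0,0.24]
    - [0,0,0.32]
    - [0,0,0.38]
    - [0,0,0.4]
    - [0,0,0.4]
  rot:
    - [0,0,0]
    - [0,0,0]
    - [0,0,0]
    - [0,0,0]
    - [0,0,0]
    - [0,0,0]
    - [0,0,0]
    - [0,0,0]
    - [0,0,0]
  hand: [0.576,0.576,0.576,0.576,0.576,0.576,0.576,0.576,0.576]

```text
clock: 19.28
eef_pos: [502.5, -99.1, 122.6]
tool_rot: [-3.113, 0.424, -0.003]
contact_force: [0.3, -0.7, -0.8]
finger_gap: 49.5
grasp_force: 21.4
```

Request:
jog_arm:
  dp:
    - [0.01,0.05,0]
    - [0.02,0.15,0]
    - [0.03,0.27,0]
    - [0.04,0.39,0]
    - [0.05,0.507,0]
  rot:
    - [0,0,0.003]
    - [0,0,0.009]
    - [0,0,0.015]
    - [0,0,0.021]
    - [0,0,0.027]
  hand: [0.576,0.576,0.576,0.576,0.576]

```text
clock: 19.7
eef_pos: [513.9, 28.9, 120.3]
tool_rot: [3.128, -0.291, -0.003]
contact_force: [1.1, 0.4, -0.7]
finger_gap: 49.5
grasp_force: 21.4
```

Request:
jog_arm:
  dp:
    - [0.01,0.12,0]
    - [0.02,0.24,0]
    - [0.03,0.36,0]
    - [0.04,0.45,0]
    - [0.05,0.507,0]
    - [0.05,0.507,0]
    - [0.05,0.507,0]
  rot:
    - [0,0,0.005]
    - [0,0,0.01]
    - [0,0,0.015]
    - [0,0,0.021]
    - [0,0,0.027]
    - [0,0,0.027]
    - [0,0,0.027]
  hand: [0.576,0.576,0.576,0.576,0.576,0.576,0.576]

```text
clock: 20.28
eef_pos: [526.6, 154.4, 120.6]
tool_rot: [3.137, -0.157, -0.002]
contact_force: [1.2, -0.1, -0.7]
finger_gap: 49.5
grasp_force: 21.4
```

Request:
jog_arm:
  dp:
    - [0,0,-0.06]
    - [0,0,-0.14]
    - [0,0,-0.22]
    - [0,0,-0.29]
    - [0,0,-0.33]
    - [0,0,-0.345]
    - [0,0,-0.352]
    - [0,0,-0.356]
    - [0,0,-0.356]
  rot:
    - [0,0,0]
    - [0,0,0]
    - [0,0,0]
    - [0,0,0]
    - [0,0,0]
    - [0,0,0]
    - [0,0,0]
    - [0,0,0]
    - [0,0,0]
  hand: [0.576,0.576,0.576,0.576,0.576,0.576,0.576,0.576,0.576]

```text
clock: 21.03
eef_pos: [527.4, 154.2, 33.1]
tool_rot: [-3.137, 0.159, -0.001]
contact_force: [0.4, 0.2, -0.1]
finger_gap: 49.8
grasp_force: 21.4
```

Request:
jog_arm:
  dp:
    - [0,0,-0.002]
    - [0,0,-0.004]
    - [0,0,-0.004]
  rot:
    - [0,0,0]
    - [0,0,0]
    - [0,0,0]
  hand: [0.576,0.576,0.576]

```text
clock: 21.28
eef_pos: [527.2, 154.7, 32.0]
tool_rot: [-3.137, 0.158, -0.001]
contact_force: [-0.0, -0.1, -0.5]
finger_gap: 49.5
grasp_force: 21.4
```

Request:
jog_arm:
  dp:
    - [0,0,-0.002]
    - [0,0,-0.004]
    - [0,0,-0.004]
    - [0,0,-0.004]
    - [0,0,-0.004]
    - [0,0,-0.004]
    - [0,0,0.1]
    - [0,0,0.24]
    - [0,0,0.36]
    - [0,0,0.36]
  rot:
    - [0,0,0]
    - [0,0,0]
    - [0,0,0]
    - [0,0,0]
    - [0,0,0]
    - [0,0,0]
    - [0,0,0]
    - [0,0,0]
    - [0,0,0]
    - [0,0,0]
  hand: [0.576,0.576,0.576,0.62,0.68,0.68,0.68,0.68,0.68,0.7]

```text
clock: 22.12
eef_pos: [529.1, 154.9, 126.1]
tool_rot: [-3.135, 0.159, -0.009]
contact_force: [0.1, -0.0, -1.0]
finger_gap: 59.7
grasp_force: 0.0
```

Request:
jog_arm:
  dp:
    - [0.1185,-0.718,0]
    - [0.1185,-0.718,0]
    - [0.1185,-0.718,0]
    - [0.1185,-0.718,0]
    - [0.1185,-0.718,0]
  rot:
    - [0,0,0.003]
    - [0,0,0.003]
    - [0,0,0.003]
    - [0,0,0.003]
    - [0,0,0.003]
  hand: [0.8,0.8,0.8,0.8,0.8]

```text
clock: 22.53
eef_pos: [556.9, -31.7, 121.5]
tool_rot: [3.135, -0.153, 0.001]
contact_force: [0.1, -0.1, 0.6]
finger_gap: 68.3
grasp_force: 0.0
```

Request:
jog_arm:
  dp:
    - [0.1185,-0.718,0]
    - [0.1185,-0.718,0]
    - [0.1185,-0.718,0]
    - [0.1185,-0.718,0]
    - [0.1185,-0.718,0]
    - [0.1185,-0.718,0]
    - [0.1185,-0.718,0]
  rot:
    - [0,0,0]
    - [0,0,0]
    - [0,0,0]
    - [0,0,0]
    - [0,0,0]
    - [0,0,0]
    - [0,0,0]
  hand: [0.8,0.8,0.8,0.8,0.8,0.8,0.8]

```text
clock: 23.12
eef_pos: [585.8, -205.3, 121.0]
tool_rot: [-3.138, 0.147, 0.001]
contact_force: [-0.3, 1.3, 0.1]
finger_gap: 67.8
grasp_force: 0.0
```

```bash
python3 look.py c; python3 yel.py
```

```text
coils [(array([ 587.1, -204.2]), np.float32(83.9), 38.7, 19.0), (array([ 604.3, -109.3]), np.float32(109.7), 37.6, 17.4)]
incarrier [(array([484.7, 159.2]), np.float32(84.1), 50.0, 23.3), (array([527.5, 154.7]), np.float32(84.1), 49.9, 22.9)]
(array([570.1, 150. ]), np.float32(173.0), 34.1, 31.1)
(array([614. , 145.4]), np.float32(171.6), 34.4, 31.7)
cover []
```

Request:
jog_arm:
  dp:
    - [0,0,-0.12]
    - [0,0,-0.24]
    - [0,0,-0.34]
    - [0,0,-0.38]
    - [0,0,-0.4]
    - [0,0,-0.4]
    - [0,0,-0.4]
    - [0,0,-0.4]
    - [0,0,-0.4]
    - [0,0,-0.4]
    - [0,0,-0.4]
    - [0,0,-0.4]
  rot:
    - [0,0,0]
    - [0,0,0]
    - [0,0,0]
    - [0,0,0]
    - [0,0,0]
    - [0,0,0]
    - [0,0,0]
    - [0,0,0]
    - [0,0,0]
    - [0,0,0]
    - [0,0,0]
    - [0,0,0]
  hand: [0.8,0.8,0.8,0.8,0.8,0.72,0.66,0.63,0.61,0.6,0.595,0.592]

```text
clock: 24.27
eef_pos: [586.6, -204.6, 22.0]
tool_rot: [3.138, -0.144, 0.001]
contact_force: [0.7, 0.4, 0.4]
finger_gap: 50.7
grasp_force: 0.3
```

Request:
jog_arm:
  dp:
    - [0,0,0]
    - [0,0,0]
    - [0,0,0]
    - [0,0,0]
    - [0,0,0]
  rot:
    - [0,0,0]
    - [0,0,0]
    - [0,0,0]
    - [0,0,0]
    - [0,0,0]
  hand: [0.59,0.588,0.586,0.584,0.582]

```text
clock: 24.68
eef_pos: [586.2, -204.5, 21.6]
tool_rot: [-3.138, 0.144, 0.0]
contact_force: [0.8, 2.0, 2.2]
finger_gap: 49.8
grasp_force: 7.9
```

Request:
jog_arm:
  dp:
    - [0,0,0]
    - [0,0,0]
    - [0,0,0]
    - [0,0,0]
    - [0,0,0]
  rot:
    - [0,0,0]
    - [0,0,0]
    - [0,0,0]
    - [0,0,0]
    - [0,0,0]
  hand: [0.58,0.579,0.578,0.577,0.576]

```text
clock: 25.1
eef_pos: [586.2, -204.5, 21.7]
tool_rot: [3.138, -0.144, 0.0]
contact_force: [-1.0, 0.4, 4.1]
finger_gap: 49.3
grasp_force: 21.3
```

Run:
```python
from h import *
a=cv2.imread('pics/c.png')
cv2.imwrite('pics/c2.png',cv2.resize(a[120:300,100:480],(760,360),interpolation=2))
```

View pics/c2.png

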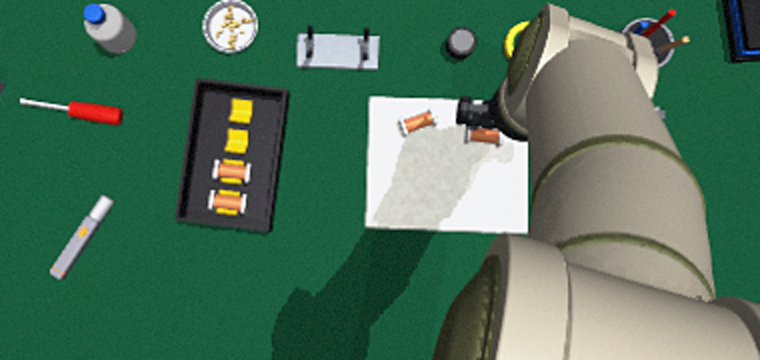

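The cover was only hidden by the arm. Two coils sit in cradles at crop (228,203) and (231,172). Carrying coil C to cradle 2.

Request:
jog_arm:
  dp:
    - [0,0,0.02]
    - [0,0,0.08]
    - [0,0,0.16]
    - [0,0,0.24]
    - [0,0,0.32]
    - [0,0,0.38]
    - [0,0,0.4]
    - [0,0,0.4]
  rot:
    - [0,0,0]
    - [0,0,0]
    - [0,0,0]
    - [0,0,0]
    - [0,0,0]
    - [0,0,0]
    - [0,0,0]
    - [0,0,0]
  hand: [0.576,0.576,0.576,0.576,0.576,0.576,0.576,0.576]

```text
clock: 25.77
eef_pos: [586.8, -204.8, 122.8]
tool_rot: [3.138, -0.144, 0.003]
contact_force: [0.4, -0.0, -1.3]
finger_gap: 49.4
grasp_force: 21.4
```

Request:
jog_arm:
  dp:
    - [0,0.05,0]
    - [-0.005,0.15,0]
    - [-0.01,0.27,0]
    - [-0.015,0.39,0]
    - [-0.02,0.51,0]
    - [-0.025,0.62,0]
    - [-0.031,0.709,0]
  rot:
    - [0,0,0]
    - [0,0,0]
    - [0,0,0]
    - [0,0,-0.003]
    - [0,0,-0.003]
    - [0,0,-0.003]
    - [0,0,-0.003]
  hand: [0.576,0.576,0.576,0.576,0.576,0.576,0.576]

```text
clock: 26.35
eef_pos: [577.3, -23.6, 120.0]
tool_rot: [-3.137, 0.155, 0.004]
contact_force: [0.5, -0.0, -0.2]
finger_gap: 49.7
grasp_force: 21.4
```

Request:
jog_arm:
  dp:
    - [-0.005,0.12,0]
    - [-0.01,0.24,0]
    - [-0.01,0.36,0]
    - [-0.015,0.48,0]
    - [-0.02,0.6,0]
    - [-0.03,0.67,0]
    - [-0.032,0.709,0]
    - [-0.032,0.709,0]
    - [-0.032,0.709,0]
  rot:
    - [0,0,0]
    - [0,0,0]
    - [0,0,0]
    - [0,0,0]
    - [0,0,0]
    - [0,0,0]
    - [0,0,0]
    - [0,0,0]
    - [0,0,0]
  hand: [0.576,0.576,0.576,0.576,0.576,0.576,0.576,0.576,0.576]

```text
clock: 27.1
eef_pos: [570.0, 149.7, 120.7]
tool_rot: [3.137, -0.158, -0.002]
contact_force: [-0.2, 0.1, -0.9]
finger_gap: 49.3
grasp_force: 21.4
```

Request:
jog_arm:
  dp:
    - [0,0,-0.06]
    - [0,0,-0.14]
    - [0,0,-0.22]
    - [0,0,-0.29]
    - [0,0,-0.33]
    - [0,0,-0.345]
    - [0,0,-0.352]
    - [0,0,-0.358]
    - [0,0,-0.36]
    - [0,0,-0.36]
  rot:
    - [0,0,0]
    - [0,0,0]
    - [0,0,0]
    - [0,0,0]
    - [0,0,0]
    - [0,0,0]
    - [0,0,0]
    - [0,0,0]
    - [0,0,0]
    - [0,0,0]
  hand: [0.576,0.576,0.576,0.576,0.576,0.576,0.576,0.576,0.576,0.576]

```text
clock: 27.93
eef_pos: [570.8, 149.9, 32.2]
tool_rot: [-3.137, 0.159, -0.001]
contact_force: [0.4, -0.2, -0.6]
finger_gap: 49.4
grasp_force: 21.4
```

Request:
jog_arm:
  dp:
    - [0,0,-0.002]
    - [0,0,-0.004]
    - [0,0,-0.004]
    - [0,0,-0.004]
    - [0,0,-0.004]
    - [0,0,-0.004]
    - [0,0,0.1]
    - [0,0,0.24]
    - [0,0,0.36]
    - [0,0,0.36]
  rot:
    - [0,0,0]
    - [0,0,0]
    - [0,0,0]
    - [0,0,0]
    - [0,0,0]
    - [0,0,0]
    - [0,0,0]
    - [0,0,0]
    - [0,0,0]
    - [0,0,0]
  hand: [0.576,0.576,0.576,0.62,0.68,0.68,0.68,0.68,0.68,0.7]

```text
clock: 28.77
eef_pos: [573.0, 150.5, 126.5]
tool_rot: [-3.135, 0.159, -0.011]
contact_force: [1.0, 0.3, -0.2]
finger_gap: 59.8
grasp_force: 0.0
```

Request:
jog_arm:
  dp:
    - [0.068,-0.519,0]
    - [0.068,-0.519,0]
    - [0.068,-0.519,0]
    - [0.068,-0.519,0]
    - [0.068,-0.519,0]
  rot:
    - [0,0,0.071]
    - [0,0,0.071]
    - [0,0,0.071]
    - [0,0,0.071]
    - [0,0,0.071]
  hand: [0.8,0.8,0.8,0.8,0.8]

```text
clock: 29.18
eef_pos: [587.7, 15.6, 121.4]
tool_rot: [3.135, 0.181, -0.0]
contact_force: [-0.1, 0.5, -0.2]
finger_gap: 68.3
grasp_force: 0.0
```

Request:
jog_arm:
  dp:
    - [0.068,-0.519,0]
    - [0.068,-0.519,0]
    - [0.068,-0.519,0]
    - [0.068,-0.519,0]
    - [0.068,-0.519,0]
    - [0.068,-0.519,0]
    - [0.068,-0.519,0]
  rot:
    - [0,0,0.071]
    - [0,0,0.071]
    - [0,0,0.071]
    - [0,0,0.071]
    - [0,0,0.071]
    - [0,0,0.071]
    - [0,0,0.071]
  hand: [0.8,0.8,0.8,0.8,0.8,0.8,0.8]

```text
clock: 29.77
eef_pos: [604.5, -107.4, 121.2]
tool_rot: [-3.093, -0.542, 0.0]
contact_force: [-0.8, 0.5, -0.2]
finger_gap: 68.2
grasp_force: 0.0
```

```bash
python3 look.py d
```

```text
coils [(array([ 599. , -104.7]), np.float32(102.6), 24.9, 12.5)]
incarrier [(array([484.7, 159. ]), np.float32(84.1), 50.5, 23.3), (array([527.5, 154.5]), np.float32(84.1), 50.3, 22.9), (array([571.8, 149.9]), np.float32(84.0), 49.8, 21.0)]
```

Request:
jog_arm:
  dp:
    - [0,0,-0.12]
    - [0,0,-0.24]
    - [0,0,-0.34]
    - [0,0,-0.38]
    - [0,0,-0.4]
    - [0,0,-0.4]
    - [0,0,-0.4]
    - [0,0,-0.4]
    - [0,0,-0.4]
    - [0,0,-0.4]
    - [0,0,-0.4]
    - [0,0,-0.4]
  rot:
    - [0,0,0]
    - [0,0,0]
    - [0,0,0]
    - [0,0,0]
    - [0,0,0]
    - [0,0,0]
    - [0,0,0]
    - [0,0,0]
    - [0,0,0]
    - [0,0,0]
    - [0,0,0]
    - [0,0,0]
  hand: [0.8,0.8,0.8,0.8,0.8,0.72,0.66,0.63,0.61,0.6,0.595,0.592]

```text
clock: 30.87
eef_pos: [604.7, -109.5, 22.0]
tool_rot: [3.095, 0.539, 0.001]
contact_force: [-0.3, 1.0, 0.3]
finger_gap: 50.8
grasp_force: 0.3
```

Request:
jog_arm:
  dp:
    - [0,0,0]
    - [0,0,0]
    - [0,0,0]
    - [0,0,0]
    - [0,0,0]
  rot:
    - [0,0,0]
    - [0,0,0]
    - [0,0,0]
    - [0,0,0]
    - [0,0,0]
  hand: [0.59,0.588,0.586,0.584,0.582]

```text
clock: 31.28
eef_pos: [604.5, -109.5, 21.6]
tool_rot: [-3.095, -0.539, 0.0]
contact_force: [-0.0, 0.9, 1.4]
finger_gap: 49.6
grasp_force: 7.9
```

Request:
jog_arm:
  dp:
    - [0,0,0]
    - [0,0,0]
    - [0,0,0]
    - [0,0,0]
    - [0,0,0]
  rot:
    - [0,0,0]
    - [0,0,0]
    - [0,0,0]
    - [0,0,0]
    - [0,0,0]
  hand: [0.58,0.579,0.578,0.577,0.576]

```text
clock: 31.7
eef_pos: [604.5, -109.5, 21.6]
tool_rot: [3.095, 0.539, -0.0]
contact_force: [-1.2, 1.4, 4.0]
finger_gap: 49.6
grasp_force: 21.3
```

Request:
jog_arm:
  dp:
    - [0,0,0.02]
    - [0,0,0.08]
    - [0,0,0.16]
    - [0,0,0.24]
    - [0,0,0.32]
    - [0,0,0.38]
    - [0,0,0.4]
    - [0,0,0.4]
  rot:
    - [0,0,0]
    - [0,0,0]
    - [0,0,0]
    - [0,0,0]
    - [0,0,0]
    - [0,0,0]
    - [0,0,0]
    - [0,0,0]
  hand: [0.576,0.576,0.576,0.576,0.576,0.576,0.576,0.576]

```text
clock: 32.37
eef_pos: [605.2, -109.8, 122.8]
tool_rot: [3.094, 0.539, 0.004]
contact_force: [-0.3, 0.6, 0.1]
finger_gap: 49.3
grasp_force: 21.4
```

Request:
jog_arm:
  dp:
    - [0,0.05,0]
    - [0.005,0.15,0]
    - [0.01,0.27,0]
    - [0.015,0.39,0]
    - [0.02,0.51,0]
  rot:
    - [0,0,-0.01]
    - [0,0,-0.025]
    - [0,0,-0.04]
    - [0,0,-0.055]
    - [0,0,-0.071]
  hand: [0.576,0.576,0.576,0.576,0.576]

```text
clock: 32.78
eef_pos: [608.8, 18.9, 120.1]
tool_rot: [3.136, 0.187, -0.003]
contact_force: [-0.1, 0.8, -0.7]
finger_gap: 49.7
grasp_force: 21.4
```

Request:
jog_arm:
  dp:
    - [0,0.12,0]
    - [0.005,0.24,0]
    - [0.01,0.36,0]
    - [0.015,0.46,0]
    - [0.019,0.51,0]
    - [0.019,0.51,0]
    - [0.019,0.51,0]
  rot:
    - [0,0,-0.015]
    - [0,0,-0.03]
    - [0,0,-0.045]
    - [0,0,-0.06]
    - [0,0,-0.071]
    - [0,0,-0.071]
    - [0,0,-0.071]
  hand: [0.576,0.576,0.576,0.576,0.576,0.576,0.576]

```text
clock: 33.37
eef_pos: [613.6, 145.9, 120.2]
tool_rot: [3.137, -0.155, -0.002]
contact_force: [0.2, -1.1, -0.7]
finger_gap: 49.7
grasp_force: 21.4
```

Request:
jog_arm:
  dp:
    - [0,0,-0.06]
    - [0,0,-0.14]
    - [0,0,-0.22]
    - [0,0,-0.29]
    - [0,0,-0.33]
    - [0,0,-0.345]
    - [0,0,-0.352]
    - [0,0,-0.358]
    - [0,0,-0.36]
    - [0,0,-0.36]
  rot:
    - [0,0,0]
    - [0,0,0]
    - [0,0,0]
    - [0,0,0]
    - [0,0,0]
    - [0,0,0]
    - [0,0,0]
    - [0,0,0]
    - [0,0,0]
    - [0,0,0]
  hand: [0.576,0.576,0.576,0.576,0.576,0.576,0.576,0.576,0.576,0.576]

```text
clock: 34.2
eef_pos: [614.6, 145.4, 32.3]
tool_rot: [-3.137, 0.159, -0.002]
contact_force: [-0.7, 0.7, -1.3]
finger_gap: 49.4
grasp_force: 21.4
```

Request:
jog_arm:
  dp:
    - [0,0,-0.002]
    - [0,0,-0.004]
    - [0,0,-0.004]
    - [0,0,-0.004]
    - [0,0,-0.004]
    - [0,0,-0.004]
    - [0,0,0.1]
    - [0,0,0.24]
    - [0,0,0.36]
    - [0,0,0.36]
  rot:
    - [0,0,0]
    - [0,0,0]
    - [0,0,0]
    - [0,0,0]
    - [0,0,0]
    - [0,0,0]
    - [0,0,0]
    - [0,0,0]
    - [0,0,0]
    - [0,0,0]
  hand: [0.576,0.576,0.576,0.62,0.68,0.68,0.68,0.68,0.68,0.7]

```text
clock: 35.03
eef_pos: [617.0, 145.9, 126.9]
tool_rot: [-3.135, 0.159, -0.011]
contact_force: [1.4, 0.9, -0.8]
finger_gap: 59.5
grasp_force: 0.0
```

Request:
jog_arm:
  dp:
    - [-0.1,-0.8,0]
    - [-0.1,-0.8,0]
    - [-0.1,-0.8,0]
    - [-0.1,-0.8,0]
    - [-0.1,-0.8,0]
    - [-0.1,-0.8,0]
    - [-0.1,-0.8,0]
  rot:
    - [0,0,0]
    - [0,0,0]
    - [0,0,0]
    - [0,0,0]
    - [0,0,0]
    - [0,0,0]
    - [0,0,0]
  hand: [0.8,0.8,0.8,0.8,0.8,0.8,0.8]

```text
clock: 35.62
eef_pos: [588.8, -57.4, 121.4]
tool_rot: [3.136, -0.166, -0.0]
contact_force: [1.5, 0.8, -0.1]
finger_gap: 68.2
grasp_force: 0.0
```

```bash
python3 look.py e; python3 yel.py
python3 - <<'E'
from m import *
s=lambda *b:[int(i*.64) for i in b]
c=snap('top');M=masks(c)
print('handle',blob(c,M['white'],s(600,320,700,440),45-2))
print('lamp',blob(c,M['grey'],s(170,310,270,430),18,k=7))
a=cv2.imread('pics/e.png');b=cv2.imread('pics/es.png')
cv2.imwrite('pics/e2.png',np.vstack([cv2.resize(a[140:300,100:480],(760,320),interpolation=2),cv2.resize(b[130:270,140:472],(660,280))[:,:].copy() if 0 else cv2.copyMakeBorder(cv2.resize(b[130:270,140:472],(660,280),interpolation=2),0,0,0,100,0)]))
E
```

```text
coils []
incarrier [(array([484.7, 159.2]), np.float32(84.1), 50.8, 23.3), (array([527.5, 154.5]), np.float32(84.1), 50.3, 22.9), (array([572. , 149.9]), np.float32(84.0), 49.8, 20.7), (array([616.6, 145.3]), np.float32(83.0), 49.7, 24.2)]
cover [(array([ 438.1, -396.6]), np.float32(3.9), 205.9, 135.5)]
handle [(array([ 438.2, -396.2]), np.float32(3.7), 68.0, 18.8)]
lamp [(array([431.2, 365.3]), np.float32(148.0), 131.7, 21.7)]
```

View pics/e2.png

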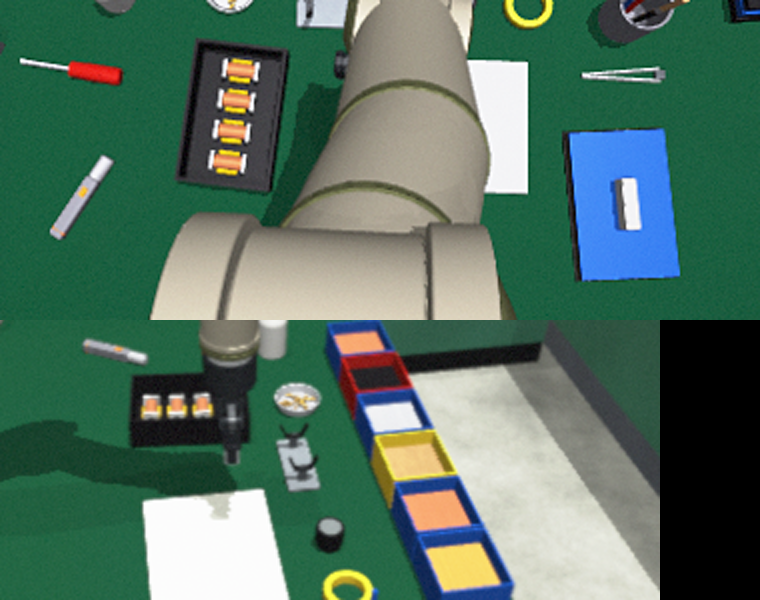

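All four coils lie in their cradles at crop (240,70), (237,101), (232,132) and (228,162). The cover is at rest on the mat and the lamp has not moved. Fetching the cover.

Request:
jog_arm:
  dp:
    - [-0.302,-0.68,0.1]
    - [-0.302,-0.68,0.1]
    - [-0.302,-0.68,0.1]
    - [-0.302,-0.68,0.1]
    - [-0.302,-0.68,0.1]
    - [-0.302,-0.68,0.1]
  rot:
    - [0,0,0.027]
    - [0,0,0.027]
    - [0,0,0.027]
    - [0,0,0.027]
    - [0,0,0.027]
    - [0,0,0.027]
  hand: [0.8,0.8,0.8,0.8,0.8,0.8]

```text
clock: 36.32
eef_pos: [511.9, -228.8, 147.3]
tool_rot: [3.139, -0.034, -0.0]
contact_force: [0.2, -0.5, -0.4]
finger_gap: 68.4
grasp_force: 0.0
```

Request:
jog_arm:
  dp:
    - [-0.302,-0.679,-0.1]
    - [-0.302,-0.679,-0.1]
    - [-0.302,-0.679,-0.1]
    - [-0.302,-0.679,-0.1]
    - [-0.302,-0.679,-0.1]
    - [-0.302,-0.679,-0.1]
    - [-0.302,-0.679,-0.1]
    - [-0.302,-0.679,-0.1]
  rot:
    - [0,0,0.027]
    - [0,0,0.027]
    - [0,0,0.027]
    - [0,0,0.027]
    - [0,0,0.027]
    - [0,0,0.027]
    - [0,0,0.027]
    - [0,0,0.027]
  hand: [0.8,0.8,0.8,0.8,0.8,0.8,0.8,0.8]

```text
clock: 36.98
eef_pos: [439.8, -392.2, 121.3]
tool_rot: [-3.138, -0.112, -0.001]
contact_force: [0.5, 1.2, 0.8]
finger_gap: 68.5
grasp_force: 0.0
```

Request:
jog_arm:
  dp:
    - [0,0,-0.12]
    - [0,0,-0.24]
    - [0,0,-0.32]
    - [0,0,-0.352]
    - [0,0,-0.352]
    - [0,0,-0.352]
  rot:
    - [0,0,0]
    - [0,0,0]
    - [0,0,0]
    - [0,0,0]
    - [0,0,0]
    - [0,0,0]
  hand: [0.8,0.8,0.8,0.8,0.8,0.8]

```text
clock: 37.48
eef_pos: [439.3, -393.1, 33.9]
tool_rot: [-3.139, -0.111, -0.0]
contact_force: [-0.0, -0.1, 0.5]
finger_gap: 68.5
grasp_force: 0.0
```

Request:
jog_arm:
  dp:
    - [0,0,0]
    - [0,0,0]
    - [0,0,0]
    - [0,0,0]
    - [0,0,0]
    - [0,0,0]
    - [0,0,0]
    - [0,0,0]
    - [0,0,0]
    - [0,0,0]
  rot:
    - [0,0,0]
    - [0,0,0]
    - [0,0,0]
    - [0,0,0]
    - [0,0,0]
    - [0,0,0]
    - [0,0,0]
    - [0,0,0]
    - [0,0,0]
    - [0,0,0]
  hand: [0.6,0.45,0.33,0.28,0.25,0.23,0.2,0.1,0.1,0.1]

```text
clock: 38.32
eef_pos: [438.4, -394.6, 34.2]
tool_rot: [3.139, 0.107, 0.001]
contact_force: [-1.2, 0.5, 7.9]
finger_gap: 18.9
grasp_force: 59.6
```

Request:
jog_arm:
  dp:
    - [0,0,0.03]
    - [0,0,0.1]
    - [0,0,0.2]
    - [0,0,0.3]
    - [0,0,0.4]
    - [0,0,0.5]
    - [0,0,0.58]
    - [0,0,0.626]
    - [0,0,0.626]
  rot:
    - [0,0,0]
    - [0,0,0]
    - [0,0,0]
    - [0,0,0]
    - [0,0,0]
    - [0,0,0]
    - [0,0,0]
    - [0,0,0]
    - [0,0,0]
  hand: [0.1,0.1,0.1,0.1,0.1,0.1,0.1,0.1,0.1]

```text
clock: 39.07
eef_pos: [438.9, -394.9, 192.4]
tool_rot: [3.137, 0.107, 0.004]
contact_force: [-0.6, 0.4, -2.7]
finger_gap: 19.1
grasp_force: 59.0
```

Request:
jog_arm:
  dp:
    - [0.01,0.05,0]
    - [0.03,0.15,0]
    - [0.06,0.27,0]
    - [0.08,0.39,0]
    - [0.1,0.51,0]
    - [0.12,0.62,0]
    - [0.147,0.728,0]
  rot:
    - [0,0,0]
    - [0,0,0]
    - [0,0,-0.005]
    - [0,0,-0.008]
    - [0,0,-0.012]
    - [0,0,-0.015]
    - [0,0,-0.018]
  hand: [0.1,0.1,0.1,0.1,0.1,0.1,0.1]

```text
clock: 39.65
eef_pos: [473.7, -209.5, 188.3]
tool_rot: [-3.14, -0.019, 0.005]
contact_force: [0.3, -0.5, -2.8]
finger_gap: 18.8
grasp_force: 59.0
```

Request:
jog_arm:
  dp:
    - [0.025,0.12,0]
    - [0.05,0.24,0]
    - [0.075,0.36,0]
    - [0.1,0.48,0]
    - [0.12,0.6,0]
    - [0.147,0.728,0]
  rot:
    - [0,0,-0.003]
    - [0,0,-0.006]
    - [0,0,-0.009]
    - [0,0,-0.012]
    - [0,0,-0.015]
    - [0,0,-0.018]
  hand: [0.1,0.1,0.1,0.1,0.1,0.1]

```text
clock: 40.15
eef_pos: [510.3, -28.4, 188.4]
tool_rot: [3.141, -0.071, -0.005]
contact_force: [0.1, -0.6, -3.3]
finger_gap: 18.9
grasp_force: 59.0
```

Request:
jog_arm:
  dp:
    - [0.025,0.12,0]
    - [0.05,0.24,0]
    - [0.075,0.36,0]
    - [0.1,0.48,0]
    - [0.12,0.6,0]
    - [0.14,0.68,0]
    - [0.147,0.728,0]
    - [0.147,0.728,0]
    - [0.147,0.728,0]
    - [0.147,0.728,0]
  rot:
    - [0,0,-0.003]
    - [0,0,-0.006]
    - [0,0,-0.009]
    - [0,0,-0.012]
    - [0,0,-0.015]
    - [0,0,-0.018]
    - [0,0,-0.018]
    - [0,0,-0.018]
    - [0,0,-0.018]
    - [0,0,-0.018]
  hand: [0.1,0.1,0.1,0.1,0.1,0.1,0.1,0.1,0.1,0.1]

```text
clock: 40.98
eef_pos: [547.7, 150.1, 189.3]
tool_rot: [3.136, -0.161, -0.002]
contact_force: [0.4, -0.7, -3.4]
finger_gap: 18.7
grasp_force: 59.0
```

Request:
jog_arm:
  dp:
    - [0,0,-0.06]
    - [0,0,-0.16]
    - [0,0,-0.26]
    - [0,0,-0.34]
    - [0,0,-0.38]
    - [0,0,-0.39]
    - [0,0,-0.39]
    - [0,0,-0.39]
  rot:
    - [0,0,0]
    - [0,0,0]
    - [0,0,0]
    - [0,0,0]
    - [0,0,0]
    - [0,0,0]
    - [0,0,0]
    - [0,0,0]
  hand: [0.1,0.1,0.1,0.1,0.1,0.1,0.1,0.1]

```text
clock: 41.65
eef_pos: [549.0, 151.2, 93.4]
tool_rot: [-3.137, 0.16, -0.001]
contact_force: [0.0, 0.4, -2.6]
finger_gap: 19.0
grasp_force: 59.0
```

```bash
cat > cv.py <<'E'
from m import *
s=lambda *b:[int(i*.64) for i in b]
c=snap('top','f.png');d=snap('side','fs.png');M=masks(c)
import sys
z=float(sys.argv[1])
print('cover',blob(c,M['blue'],s(270,215,405,390),z,nmin=300,k=9),'lamp',blob(c,M['grey'],s(170,310,270,430),18,k=7))
a=cv2.imread('pics/f.png');b=cv2.imread('pics/fs.png')
cv2.imwrite('pics/'+sys.argv[2],np.hstack([cv2.resize(a[140:260,160:270],(385,420),interpolation=2),cv2.resize(b[120:220,180:280],(400,420),interpolation=2)]))
E
python3 cv.py 73 f2.png
```

```text
cover [(array([545.6, 123.2]), np.float32(174.1), 206.3, 82.0)] lamp [(array([437.7, 367.7]), np.float32(3.3), 212.4, 178.1)]
```

View pics/f2.png

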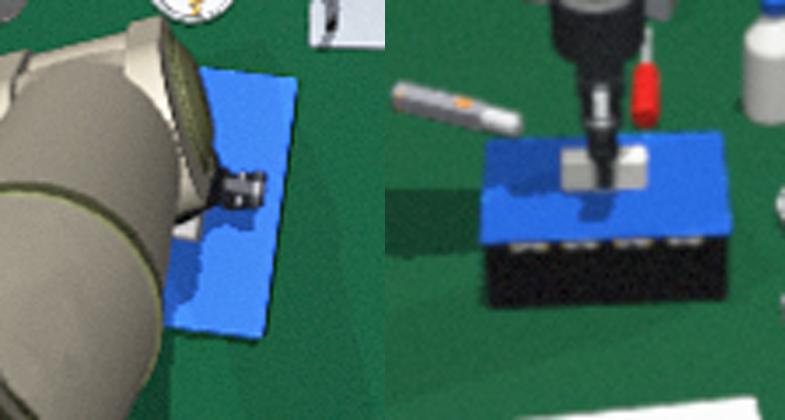

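The cover hovers square over the carrier, with the coil tops visible under its edge in the right half, so I'm lowering it.

Request:
jog_arm:
  dp:
    - [0,0,-0.01]
    - [0,0,-0.02]
    - [0,0,-0.03]
    - [0,0,-0.038]
    - [0,0,-0.044]
    - [0,0,-0.048]
    - [0,0,-0.048]
  rot:
    - [0,0,0]
    - [0,0,0]
    - [0,0,0]
    - [0,0,0]
    - [0,0,0]
    - [0,0,0]
    - [0,0,0]
  hand: [0.1,0.1,0.1,0.1,0.1,0.1,0.1]

```text
clock: 42.33
eef_pos: [548.4, 151.7, 80.4]
tool_rot: [3.137, -0.159, -0.0]
contact_force: [0.4, -0.6, -2.7]
finger_gap: 19.1
grasp_force: 59.3
```

Request:
jog_arm:
  dp:
    - [0,0,-0.003]
    - [0,0,-0.006]
    - [0,0,-0.006]
  rot:
    - [0,0,0]
    - [0,0,0]
    - [0,0,0]
  hand: [0.1,0.1,0.1]

```text
clock: 42.58
eef_pos: [548.5, 151.8, 80.2]
tool_rot: [-3.137, 0.159, -0.001]
contact_force: [-3.8, -0.3, 13.5]
finger_gap: 19.2
grasp_force: 61.3
```

Request:
jog_arm:
  dp:
    - [0,0,0]
    - [0,0,0]
    - [0,0,0]
    - [0,0,0]
    - [0,0,0]
    - [0,0,0]
    - [0,0,0.1]
    - [0,0,0.25]
    - [0,0,0.4]
    - [0,0,0.4]
  rot:
    - [0,0,0]
    - [0,0,0]
    - [0,0,0]
    - [0,0,0]
    - [0,0,0]
    - [0,0,0]
    - [0,0,0]
    - [0,0,0]
    - [0,0,0]
    - [0,0,0]
  hand: [0.2,0.3,0.45,0.6,0.7,0.7,0.7,0.7,0.7,0.7]

```text
clock: 43.42
eef_pos: [551.3, 152.3, 185.0]
tool_rot: [-3.134, 0.16, -0.012]
contact_force: [1.8, 0.4, -0.2]
finger_gap: 59.9
grasp_force: 0.0
```

Request:
jog_arm:
  dp:
    - [0,-0.8,0]
    - [0,-0.8,0]
    - [0,-0.8,0]
    - [0,-0.8,0]
    - [0,-0.8,0]
    - [0,-0.8,0]
    - [0,-0.8,0]
    - [0,-0.8,0]
    - [0,-0.8,0]
    - [0,-0.8,0]
    - [0,-0.8,0]
    - [0,-0.8,0]
  rot:
    - [0,0,0.427]
    - [0,0,0.427]
    - [0,0,0.427]
    - [0,0,0.427]
    - [0,0,0.427]
    - [0,0,0.427]
    - [0,0,0.427]
    - [0,0,0.427]
    - [0,0,0.427]
    - [0,0,0.427]
    - [0,0,0.427]
    - [0,0,0.427]
  hand: [0.7,0.7,0.7,0.7,0.7,0.7,0.7,0.7,0.7,0.7,0.7,0.7]

```text
clock: 44.42
eef_pos: [548.4, -48.6, 178.8]
tool_rot: [-2.553, -1.83, 0.0]
contact_force: [-0.5, -0.3, -0.5]
finger_gap: 60.0
grasp_force: 0.0
```

```bash
sed -i 's/(170,310,270,430),18/(180,320,260,420),15/' cv.py; python3 cv.py 61 g2.png
```

```text
cover [(array([547.9, 150.5]), np.float32(174.2), 206.0, 136.4)] lamp [(array([431. , 366.2]), np.float32(148.3), 132.1, 22.1)]
```

View pics/g2.png

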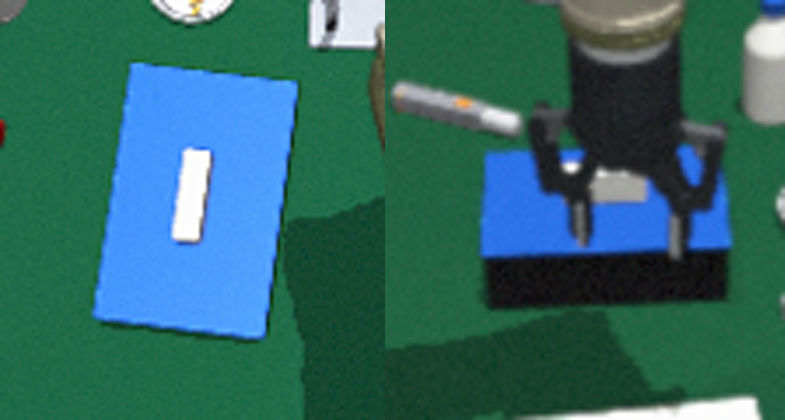

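The cover sits level, with its plate 206x136 mm at z=61 and turned 174.2°, inside the 5 mm play. The lamp is at (431,366), 148.3°. Going for the lamp.

Request:
jog_arm:
  dp:
    - [-0.235,0.829,0]
    - [-0.235,0.829,0]
    - [-0.235,0.829,0]
    - [-0.235,0.829,0]
    - [-0.235,0.829,0]
    - [-0.235,0.829,0]
    - [-0.235,0.829,0]
  rot:
    - [0,0,0.215]
    - [0,0,0.215]
    - [0,0,0.215]
    - [0,0,0.215]
    - [0,0,0.215]
    - [0,0,0.215]
    - [0,0,0.215]
  hand: [0.7,0.7,0.7,0.7,0.7,0.7,0.7]

```text
clock: 45.1
eef_pos: [488.7, 162.8, 179.2]
tool_rot: [-1.799, -2.574, -0.002]
contact_force: [1.1, -0.6, 0.5]
finger_gap: 59.4
grasp_force: 0.0
```

Request:
jog_arm:
  dp:
    - [-0.235,0.829,0]
    - [-0.235,0.829,0]
    - [-0.235,0.829,0]
    - [-0.235,0.829,0]
    - [-0.235,0.829,0]
    - [-0.235,0.829,0]
    - [-0.235,0.829,0]
    - [-0.235,0.829,0]
  rot:
    - [0,0,0.214]
    - [0,0,0.214]
    - [0,0,0.214]
    - [0,0,0.214]
    - [0,0,0.214]
    - [0,0,0.214]
    - [0,0,0.214]
    - [0,0,0.214]
  hand: [0.7,0.7,0.7,0.7,0.7,0.7,0.7,0.7]

```text
clock: 45.77
eef_pos: [431.4, 365.1, 178.4]
tool_rot: [0.865, 3.02, -0.003]
contact_force: [-0.3, -0.6, -0.8]
finger_gap: 59.7
grasp_force: 0.0
```

Request:
jog_arm:
  dp:
    - [0,0,-0.12]
    - [0,0,-0.28]
    - [0,0,-0.42]
    - [0,0,-0.54]
    - [0,0,-0.61]
    - [0,0,-0.64]
    - [0,0,-0.65]
    - [0,0,-0.65]
    - [0,0,-0.65]
  rot:
    - [0,0,0]
    - [0,0,0]
    - [0,0,0]
    - [0,0,0]
    - [0,0,0]
    - [0,0,0]
    - [0,0,0]
    - [0,0,0]
    - [0,0,0]
  hand: [0.7,0.7,0.7,0.7,0.7,0.6,0.6,0.6,0.6]

```text
clock: 46.52
eef_pos: [431.9, 365.9, 17.6]
tool_rot: [0.861, 3.02, 0.001]
contact_force: [-0.0, 0.2, 0.1]
finger_gap: 51.2
grasp_force: 0.0
```

Request:
jog_arm:
  dp:
    - [0,0,0]
    - [0,0,0]
    - [0,0,0]
    - [0,0,0]
    - [0,0,0]
    - [0,0,0]
    - [0,0,0]
    - [0,0,0]
    - [0,0,0]
  rot:
    - [0,0,0]
    - [0,0,0]
    - [0,0,0]
    - [0,0,0]
    - [0,0,0]
    - [0,0,0]
    - [0,0,0]
    - [0,0,0]
    - [0,0,0]
  hand: [0.45,0.33,0.28,0.25,0.23,0.2,0.1,0.1,0.1]

```text
clock: 47.27
eef_pos: [431.4, 366.5, 17.3]
tool_rot: [0.858, 3.021, 0.001]
contact_force: [0.1, -1.0, 8.1]
finger_gap: 18.5
grasp_force: 58.7
```

Request:
jog_arm:
  dp:
    - [0,0,0.03]
    - [0,0,0.1]
    - [0,0,0.2]
    - [0,0,0.3]
    - [0,0,0.4]
    - [0,0,0.5]
    - [0,0,0.534]
    - [0,0,0.534]
  rot:
    - [0,0,0]
    - [0,0,0]
    - [0,0,0]
    - [0,0,0]
    - [0,0,0]
    - [0,0,0]
    - [0,0,0]
    - [0,0,0]
  hand: [0.1,0.1,0.1,0.1,0.1,0.1,0.1,0.1]

```text
clock: 47.93
eef_pos: [431.7, 366.7, 152.1]
tool_rot: [0.859, 3.02, 0.004]
contact_force: [0.5, -0.4, -1.8]
finger_gap: 18.9
grasp_force: 59.2
```

Request:
jog_arm:
  dp:
    - [0.04,-0.05,0]
    - [0.11,-0.14,0]
    - [0.19,-0.24,0]
    - [0.27,-0.34,0]
    - [0.35,-0.44,0]
    - [0.42,-0.54,0]
    - [0.49,-0.63,0]
    - [0.554,-0.715,0]
  rot:
    - [0,0,-0.01]
    - [0,0,-0.03]
    - [0,0,-0.05]
    - [0,0,-0.07]
    - [0,0,-0.09]
    - [0,0,-0.11]
    - [0,0,-0.135]
    - [0,0,-0.16]
  hand: [0.1,0.1,0.1,0.1,0.1,0.1,0.1,0.1]

```text
clock: 48.6
eef_pos: [569.9, 184.3, 148.0]
tool_rot: [-1.59, -2.708, 0.005]
contact_force: [0.5, 0.9, -1.3]
finger_gap: 18.4
grasp_force: 59.2
```

Request:
jog_arm:
  dp:
    - [0.07,-0.09,0]
    - [0.15,-0.19,0]
    - [0.23,-0.29,0]
    - [0.31,-0.39,0]
    - [0.38,-0.49,0]
    - [0.45,-0.58,0]
    - [0.52,-0.67,0]
    - [0.555,-0.715,0]
    - [0.555,-0.715,0]
    - [0.555,-0.715,0]
  rot:
    - [0,0,-0.02]
    - [0,0,-0.04]
    - [0,0,-0.06]
    - [0,0,-0.08]
    - [0,0,-0.1]
    - [0,0,-0.12]
    - [0,0,-0.14]
    - [0,0,-0.159]
    - [0,0,-0.159]
    - [0,0,-0.159]
  hand: [0.1,0.1,0.1,0.1,0.1,0.1,0.1,0.1,0.1,0.1]

```text
clock: 49.43
eef_pos: [707.5, 7.1, 147.7]
tool_rot: [-2.205, -2.235, 0.005]
contact_force: [-0.1, 0.5, -1.2]
finger_gap: 18.4
grasp_force: 59.2
```

Request:
jog_arm:
  dp:
    - [0,0,-0.06]
    - [0,0,-0.14]
    - [0,0,-0.22]
    - [0,0,-0.28]
    - [0,0,-0.3]
    - [0,0,-0.3]
    - [0,0,-0.3]
  rot:
    - [0,0,0]
    - [0,0,0]
    - [0,0,0]
    - [0,0,0]
    - [0,0,0]
    - [0,0,0]
    - [0,0,0]
  hand: [0.1,0.1,0.1,0.1,0.1,0.1,0.1]

```text
clock: 50.02
eef_pos: [708.2, 9.4, 75.1]
tool_rot: [-2.203, -2.239, 0.0]
contact_force: [0.3, 0.1, -1.6]
finger_gap: 18.7
grasp_force: 59.2
```

Run:
```python
from h import *
c=snap('top','i.png');d=snap('side','is.png')
print(proj(d,[[708,8,45],[708,48,45],[708,-32,45],[708,58,63],[708,-72,63]]).round(0).tolist())
a=cv2.imread('pics/i.png');b=cv2.imread('pics/is.png')
cv2.imwrite('pics/i2.png',np.hstack([cv2.resize(a[100:180,220:320],(400,400),interpolation=2),cv2.resize(b[150:230,250:330],(400,400),interpolation=2)]))
```

```text
[[289.0, 194.0], [287.0, 186.0], [292.0, 202.0], [286.0, 180.0], [295.0, 206.0]]
```

View pics/i2.png

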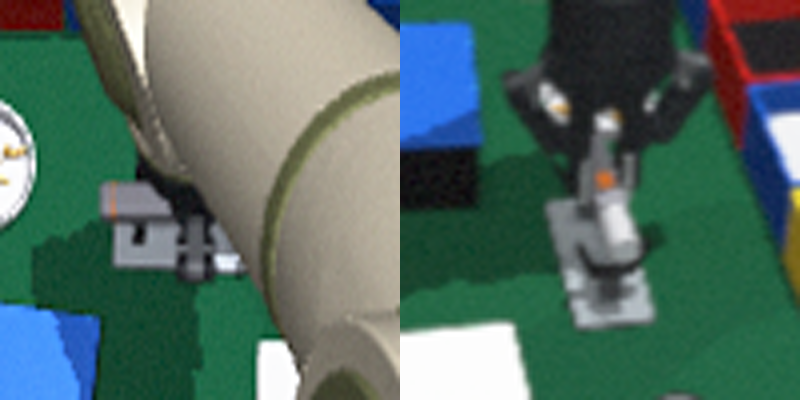

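The lamp hangs parallel to the rack, with its head above the front fork at crop (612,255) in the right half. Lowering it slowly.

Request:
jog_arm:
  dp:
    - [0,0,-0.02]
    - [0,0,-0.04]
    - [0,0,-0.055]
    - [0,0,-0.065]
    - [0,0,-0.075]
    - [0,0,-0.08]
    - [0,0,-0.08]
  rot:
    - [0,0,0]
    - [0,0,0]
    - [0,0,0]
    - [0,0,0]
    - [0,0,0]
    - [0,0,0]
    - [0,0,0]
  hand: [0.1,0.1,0.1,0.1,0.1,0.1,0.1]

```text
clock: 50.7
eef_pos: [708.3, 8.8, 54.7]
tool_rot: [-2.204, -2.238, 0.0]
contact_force: [0.2, -0.5, -2.2]
finger_gap: 18.6
grasp_force: 59.2
```

Request:
jog_arm:
  dp:
    - [0,0,-0.004]
    - [0,0,-0.008]
    - [0,0,-0.012]
    - [0,0,-0.014]
    - [0,0,-0.014]
  rot:
    - [0,0,0]
    - [0,0,0]
    - [0,0,0]
    - [0,0,0]
    - [0,0,0]
  hand: [0.1,0.1,0.1,0.1,0.1]

```text
clock: 51.12
eef_pos: [708.9, 8.8, 52.4]
tool_rot: [2.204, 2.237, 0.002]
contact_force: [-0.6, -0.3, 4.4]
finger_gap: 18.6
grasp_force: 60.1
```

Request:
jog_arm:
  dp:
    - [0,0,0]
    - [0,0,0]
    - [0,0,0]
    - [0,0,0]
    - [0,0,0.05]
    - [0,0,0.15]
    - [0,0,0.3]
    - [0,0,0.45]
    - [0,0,0.45]
    - [0,0,0.45]
  rot:
    - [0,0,0]
    - [0,0,0]
    - [0,0,0]
    - [0,0,0]
    - [0,0,0]
    - [0,0,0]
    - [0,0,0]
    - [0,0,0]
    - [0,0,0]
    - [0,0,0]
  hand: [0.23,0.3,0.4,0.45,0.45,0.45,0.45,0.45,0.45,0.45]

```text
clock: 51.95
eef_pos: [709.6, 8.9, 167.7]
tool_rot: [2.202, 2.235, 0.006]
contact_force: [-0.7, 0.3, 0.5]
finger_gap: 38.6
grasp_force: 0.0
```

Request:
jog_arm:
  dp:
    - [-0.4,-0.8,0.3]
    - [-0.4,-0.8,0.3]
    - [-0.4,-0.8,0.3]
    - [-0.4,-0.8,0.3]
    - [-0.4,-0.8,0.3]
    - [-0.4,-0.8,0.3]
    - [-0.4,-0.8,0.3]
    - [-0.4,-0.8,0.3]
  rot:
    - [0,0,0]
    - [0,0,0]
    - [0,0,0]
    - [0,0,0]
    - [0,0,0]
    - [0,0,0]
    - [0,0,0]
    - [0,0,0]
  hand: [0.5,0.5,0.5,0.5,0.5,0.5,0.5,0.5]

```text
clock: 52.62
eef_pos: [607.1, -193.3, 238.8]
tool_rot: [-2.209, -2.234, 0.001]
contact_force: [0.2, 1.3, 0.4]
finger_gap: 42.9
grasp_force: 0.0
```

Request:
jog_arm:
  dp:
    - [-0.4,-0.9,0]
    - [-0.4,-0.9,0]
    - [-0.4,-0.9,0]
    - [-0.4,-0.9,0]
    - [-0.4,-0.9,0]
    - [-0.4,-0.9,0]
    - [-0.4,-0.9,0]
    - [-0.4,-0.9,0]
  rot:
    - [0,0,0]
    - [0,0,0]
    - [0,0,0]
    - [0,0,0]
    - [0,0,0]
    - [0,0,0]
    - [0,0,0]
    - [0,0,0]
  hand: [0.5,0.5,0.5,0.5,0.5,0.5,0.5,0.5]

```text
clock: 53.28
eef_pos: [507.4, -417.3, 237.6]
tool_rot: [-2.206, -2.234, 0.0]
contact_force: [0.4, 1.5, 1.4]
finger_gap: 42.5
grasp_force: 0.0
```

```bash
python3 cv.py 61 z.png
python3 - <<'E'
from h import *
a=cv2.imread('pics/f.png');b=cv2.imread('pics/fs.png')
cv2.imwrite('pics/z2.png',np.hstack([cv2.resize(a[100:260,170:330],(400,400),interpolation=2),cv2.resize(b[120:250,190:320],(400,400),interpolation=2)]))
E
```

```text
cover [(array([547.9, 150.7]), np.float32(174.2), 206.0, 136.2)] lamp []
```

View pics/z2.png

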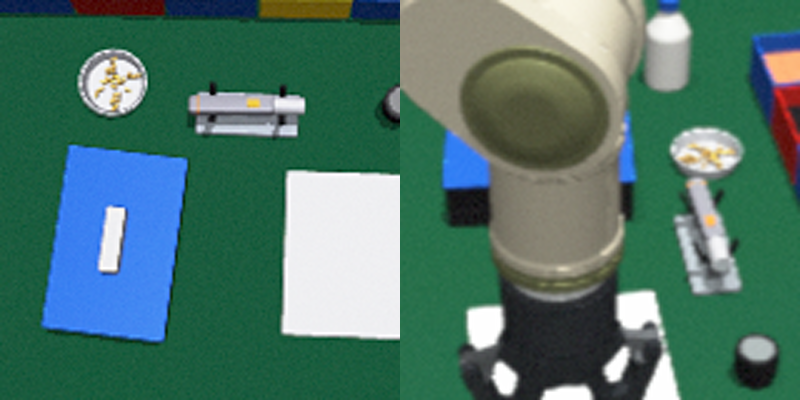

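The lamp lies centred in both forks at crop (247,105), and the cover sits square on the carrier. Nothing else has moved, so I'm handing in.

```bash
python3 -c "
from h import *
print(sign_off(), observe()['clock'])"
```

```text
the job is handed in; nothing more can be done
the job is handed in; nothing more can be done
```

The job is handed in: all four coils lie in their own cradles (grip readings stayed near 21 N), the cover is back level on the carrier, and the lamp is in its rack; the clock was about 53 s at the last move.

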